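# Set the stop screw of the blank gauge to the setting block

### The job

Set the passing gauge to the setting block: lay the block (the thick, long squared ash blank lying by itself at the left) on the gauge's sloping bed against the fence and slide it under the stop screw. Then take the flat-blade driver from the tool block, put its blade in the slot of the stop screw and turn it clockwise until the screw's nose lightly touches the block, so that the block would just drag beneath it but is not clamped. Stand the driver back upright in the hole it came from, and leave the other things on the bench alone.

Things in the scene. Friction and masses are not known exactly. Their poses are not given: they have to be found in the camera images.
- gauge: passing gauge, fixed: plywood foot board 132 x 260 x 12 mm, wooden wedge with a steel-faced bed sloping down 30 degrees towards the robot, a low dark fence along the bed's lower edge, and a grey C-arm over the bed that carries the stop screw. Origin on the bench below the C-arm; z up, x level towards the uphill side, y along the fence
- bed (a point): where the bed meets the fence's inner face, in line with the screw, 37 mm over the bench. x uphill along the bed, y along the fence to the left, z square off the bed (leaning 30 degrees towards the robot). Bed: y -70 to +170 mm (long side for feeding in), x 0 to 80; the fence stands 7 mm off the bed, 14 mm thick
- arm (a point): middle of the top of the C-arm, at x 12.5, z 77 mm from the bed point. The arm spans y -18 to +18 mm (its foot, 6 mm thick, y -30 to +30 at x 52 to 82); its underside is 47 mm off the bed, column at x 55 to 79, front end at x -5. Same axes as the bed point
- stop_screw: steel stop screw through the C-arm, square to the bed, axis at x 12.5, y 0 of the bed point. Origin in its flat nose (10 mm across), z from nose to head. The head is a knurled collar 34 mm across, rim 73 mm above the origin, open at the top, 26 mm inside, with a slotted steel disc sunk in it
- slot (a point): middle of the slot's floor, 60 mm from the nose along the screw's axis; axes of the stop screw. The slot is straight, along its y, 7 mm wide, 23 mm long, 8 mm deep (upper edges 68 mm, collar rim 73 mm from the nose) and turns with the screw
- screw_turn (a joint): turn of the stop screw in rad, 0 to 2.65, growing clockwise seen from the head, which feeds it down: coarse four-start thread, 20 mm a turn (3.18 mm per rad). At 0 the nose is 32.5 mm off the bed and the slot lies along the fence; it starts with the nose 28 to 30 mm off the bed. A friction pad holds it where it is left (about 0.05 N m to turn)
- block: the setting block: squared ash blank 25 x 151 x 25 mm, about 0.07 kg, the thickest and longest of the blanks, lying by itself on the bench at the left. Origin in the middle of its underside, y along its length
- block_mid (a point): the middle of the setting block, 12.5 mm from its faces and 75.5 mm from its ends
- driver: flat-blade driver, 138 mm, 0.12 kg, standing handle up in the tool block. Origin in the middle of the blade's edge, z to the handle. Blade 20 mm wide (x), 4 mm thick (y), thinned to 2.4 mm over the last 5 mm; shank 9 mm; ferrule 21 mm; flat-sided wooden handle from 68 to 138 mm, 32 mm wide (x), 22 mm thick (y). Its shoulder (at 68 mm) rests on the tool block
- stand: tool block, drilled wooden block fixed to the bench, 70 (x) x 150 (y) x 75 mm high. Origin in the middle of its underside. A hex key with a T-handle stands fixed in it at y -45 mm, up to 144 mm over the bench
- hole (a point): mouth of the driver's hole in the tool block, in its top face 75 mm over the bench, at y +45 mm of the block; upright, 27 mm wide, 70 mm deep
- blank_padauk: bystander: reddish squared blank 19 x 126 x 19 mm, origin in the middle of its underside
- blank_walnut: bystander: dark squared blank 20 x 121 x 20 mm, origin in the middle of its underside
- blank_maple: bystander: pale squared blank 19 x 131 x 19 mm, origin in the middle of its underside
- calipers: bystander: steel outside calipers lying flat, 155 x 85 x 11 mm, origin in the middle of the underside
Not all that is in view belongs to the job. What is shaped like the driver but purple is not meant.

How it is judged:
On the way, in this order (a step that is already met when the one before it is completed fails the run):
1. the setting block lies on the bed against the fence with the stop screw over it (x of block_mid in the frame of bed between 0.0065 and 0.0185 m and y of block_mid in the frame of bed between -0.068 and 0.068 m and z of block_mid in the frame of bed between 0.0095 and 0.0155 m and angle between the y axis of block and the y axis of bed, either way round below 0.08 rad and contact force between the fingers and block below 0.1 N), for 0.2 s.
2. the driver's blade stands in the slot of the screw (distance between driver and slot below 0.007 m and angle between the z axis of driver and the z axis of bed, either way round below 0.2 rad), for 0.1 s.
3. the screw's nose has come down onto the block (contact force between stop_screw and block above 0.3 N), for 0.1 s.
At the end, for the whole second after the job is handed in: Block flat on the bed against the fence (within 6 mm), screw over it, 7 mm or more from its ends; nose 24.2 to 25.8 mm off the bed, pressing the block under 20 N; driver upright (7 deg) in its hole, shoulder within 5 mm of the tool block's top; all at rest (x of block_mid in the frame of bed between 0.0065 and 0.0185 m and y of block_mid in the frame of bed between -0.068 and 0.068 m and z of block_mid in the frame of bed between 0.0095 and 0.0155 m and angle between the y axis of block and the y axis of bed, either way round below 0.08 rad and value of joint screw_turn between 2.1 and 2.61 rad and contact force between stop_screw and block below 20 N and x of driver in the frame of stand between -0.008 and 0.008 m and y of driver in the frame of stand between 0.037 and 0.053 m and z of driver in the frame of stand below 0.012 m and angle between driver's own z axis and vertical below 0.12 rad and linear speed of each of driver, block below 0.02 m/s); the robot touches nothing.
It fails at once if the block is clamped hard (over 60 N) (contact force between stop_screw and block above 60 N).
It fails at once if the screw is turned with the fingers instead of the driver (contact force between the fingers and stop_screw above 3 N).
It fails at once if a bystander is moved more than 3 cm (distance of any of blank_padauk, blank_walnut, blank_maple, calipers from where it was at the start of the episode above 0.03 m).
It also fails if it takes over 61 s, if anything falls off the work surface, if the arm or the gripper's body presses on something with over 40 N, if the wrist force passes 120 N, or if a joint passes its speed limit or range.

### The arm

A 7-joint arm with a two-finger parallel gripper is mounted at the origin on a cart in front of the work surface, level with it; the furniture and walls round the work are solid. World frame = base frame: x ahead of the robot, y to its left, z up, the work surface at z = 0. Lengths are in m, angles in rad, forces in N, time in s.
With the tool pointing down it reaches from about 0.425 to 0.95 m from the base axis. Payload 4.7 kg.
Tool frame: the origin (TCP) lies where the fingers leave the gripper's body, on its centre line; the fingertips stand manip.finger_overhang ahead of it and the grasp point (between the pads) lies 54 mm ahead of it (manip.finger_overhang is the distance from the TCP to the fingertips, in m); y points along the fingers, z is the direction in which the jaws open and shut, and the axes are right-handed (so a half turn about y gives the same grasp; the last joint's range is limited). The gripper opens to 85 mm and grips with 20 to 120 N. Pads are 22 mm wide; open, the fingers measure 114 mm over their backs; the gripper's body (76 mm by 85 mm) begins 54 mm behind the grasp point. The pads swing forward as they close: fully open they stand 13 mm farther back than shut.
Start: joints at [-1.378, 0.469, -0.049, 1.532, 0.024, 1.141, -0.082], TCP at [0.148, 0.658, 0.304] pointing down, gripper open.
Joint ranges: [-2.59, 2.59], [-0.33, 1.99], [-1.39, 1.29], [0.1, 2.45], [-1.04, 4.18], [0.21, 1.99], [-2.66, 2.66]. Speed limits (rad/s): [2.57, 2.57, 3.14, 3.14, 3.14, 3.14, 3.14].

### API

Orientations are given as a 3x3 rotation matrix whose columns are the frame's x, y, z axes.
In Python, from cell import monitor, get_image, camera_params, manip, recognise, tip_of gives the robot as it stands.
- The arm moves only by the tool carry_out, never from a script. Its arguments are lists of equal length, an entry for each row: "offset": the shift along the tool's x, y, z in mm, a list of three; "spin": the turn about the tool's y in degrees. In form: {"offset": [[dx, dy, dz], ...], "spin": [spin, ...]}. A call has 1 to 12 rows; each row is the pose to reach, as a shift and turn from the pose commanded when the call began, along the tool's axes at that moment; what a row does not reach only later rows make up. A row lasts 1/12 s, in which the tool goes at most 41.7 mm and 7.16 degrees, less where a joint would pass 70% of its speed; a pose out of reach is approached as far as the arm can. A call with a gripper value outside its range is refused whole. "claw" is the opening, from 0 (shut) to 1 (fully open), set as the call begins (left out, the last holds). The fingers move at their own pace and stop on an object; the grip force is fixed at half the most. Time passes only in rows, so rows that repeat a pose let the fingers close. It gives the time, the measured TCP pose, the force and the opening at its end, in the units of the state.
- monitor.state(): the state, without advancing time (a new reading comes with each control period).
- get_image(name): name is "side" or "top" or "wrist"; returns the picture (400x640x3 uint8, red, green, blue); there is no depth.
- camera_params(name): a dict with "fov_y" (degrees; the focal length in pixels is half the picture's height over the tangent of half this angle, whatever the lens; pixels are square), "cx", "cy" (the principal point, pixels), "R" (3x3) and "t" (3): a world point X has camera coordinates R X + t; the wrist camera has in their place "hand_eye" (4x4, takes a point from camera to tool coordinates, whose origin is the TCP and whose axes are the tool frame's). Camera axes: x right, y down, z forward; pixel columns grow to the right and rows downward; lengths in m; the calibration is good to about 2 mm. A picture is of the moment at which its call begins: read the wrist's pose just before it. camera_params takes no time and is no camera call.
- manip.job_done(): hands the job in, once; it reports no verdict.
Trained networks look in the newest picture that a camera, given by its name, has taken for a name from the list of things; names that differ only in an ending like _2 or _b are one class to them, and where a whole thing is asked for, a point or a joint stands for the part that bears it (a point fixed in the world has none). Each returns a list of dicts, best first, with "conf" (0 to 1); they miss things now and then, are a little off and sometimes report something else, mostly with a low value. They report only what shows in the picture. A call takes as long as a camera call. They do not tell look-alikes from the thing itself.
- recognise(name, camera): "xyz" ([x, y, z] in m, in world coordinates, good to about 4 mm: the middle of the surface that is visible of it).
- tip_of(name, camera): "xyz" ([x, y, z] in m, in world coordinates, good to about 4 mm: a listed point, or the origin of a listed thing).
The state is a dict: "time": time; "joint_positions": joint angles; "joint_vel": joint speeds; "effort": joint torques, N m; "tool_pos": TCP position; "tcp_rot": TCP orientation; "wrist_force": force on the tool from outside, world axes, zero at the start; "moment": the same for the moment, N m; "gripper_width": finger opening in m.
Only numpy, scipy, OpenCV 4.12 (cv2) and the standard library are available. Lean on these libraries where they do the work, as an engineer would, in place of code of your own. Each camera call takes 0.05 s, during which the arm holds its last target.

## Working session

There is one attempt and no reset: what is moved stays moved. The work goes in short steps, Python scripts to look and compute and a tool call to move; the robot and the scene stay as the last step left them, time stands still between calls to the robot, and variables do not carry over. Pictures are saved under pics/ and viewed, and the job is handed in when it is done.

Besides the shell and the picture viewer there is one more tool, called after "Emit:" by a JSON object that holds its "method" and its "body". carry_out: Moves the arm, as the interface text tells. Its arguments: {"type":"object","properties":{"offset":{"type":"array"},"spin":{"type":"array"},"claw":{"type":"number"}},"required":["offset","spin"]}

```bash
ls; mkdir -p pics
python3 - <<'E'
from cell import monitor, get_image, camera_params, manip
import cv2,numpy as np
s=monitor.state(); print({k:np.round(v,3).tolist() for k,v in s.items()}); print(manip.finger_overhang)
for n in ['side','top','wrist']:
    im=get_image(n); cv2.imwrite(f'pics/{n}0.png',im[:,:,::-1]); print(n,camera_params(n))
E
```

```text
pics
{'time': 0.0, 'joint_positions': [-1.378, 0.469, -0.049, 1.534, 0.024, 1.141, -0.082], 'joint_vel': [0.001, 0.002, 0.0, -0.0, -0.001, -0.0, 0.0], 'effort': [0.0, -51.029, -0.047, -23.771, 0.011, 0.007, -0.0], 'tool_pos': [0.148, 0.658, 0.303], 'tcp_rot': [[0.976, -0.0, 0.22], [-0.22, -0.002, 0.976], [0.0, -1.0, -0.002]], 'wrist_force': [0.476, 0.085, -0.793], 'moment': [0.036, 0.045, 0.051], 'gripper_width': 0.085}
0.0726
side {'fov_y': 56.396758432829394, 'cx': 322.84650922367337, 'cy': 201.53885061699256, 'R': array([[ 0.99866535, -0.05156951,  0.00284564],
       [-0.01985426, -0.43418208, -0.90060631],
       [ 0.04767936,  0.89934782, -0.43462648]]), 't': array([-0.62139857,  0.10975502,  1.10155859])}
top {'fov_y': 43.48505848471409, 'cx': 310.96696993224157, 'cy': 197.73834651260736, 'R': array([[ 0.02069615, -0.99977924,  0.00362415],
       [-0.99439661, -0.02096032, -0.1036149 ],
       [ 0.10366799, -0.00145941, -0.99461089]]), 't': array([-0.0177212 ,  0.63553806,  1.50716504])}
wrist {'fov_y': 58.345880919437526, 'cx': 318.4885218542209, 'cy': 198.6170639793072, 'hand_eye': array([[ 2.19002900e-04,  9.65189933e-01,  2.61549892e-01,
        -6.46827721e-02],
       [-1.27116148e-03, -2.61549418e-01,  9.65189249e-01,
        -7.03379415e-02],
       [ 9.99999168e-01, -5.43851393e-04,  1.16963219e-03,
         2.51213379e-04],
       [ 0.00000000e+00,  0.00000000e+00,  0.00000000e+00,
         1.00000000e+00]])}
```

View pics/side0.png

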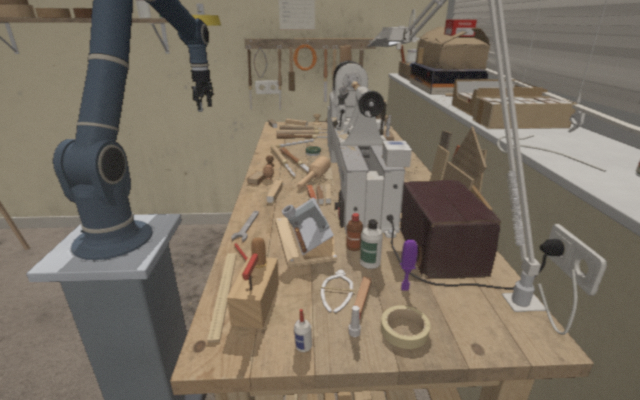

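View pics/top0.png

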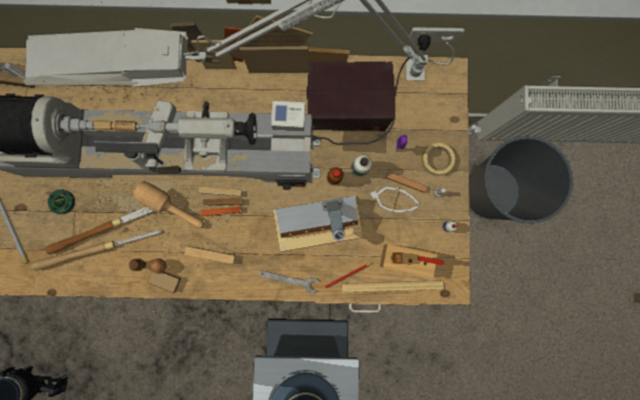

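View pics/wrist0.png

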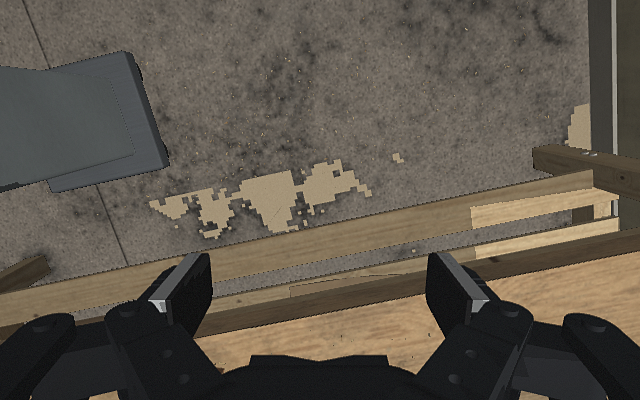

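```bash
cat > h.py <<'E'
import numpy as np, cv2
from cell import monitor, get_image, camera_params, manip, recognise, tip_of
def cam(n):
    p=camera_params(n); f=200/np.tan(np.radians(p['fov_y']/2))
    if 'R' in p: R,t=np.array(p['R']),np.array(p['t'])
    else:
        H=np.array(p['hand_eye']); s=monitor.state(); T=np.eye(4);T[:3,:3]=s['tcp_rot'];T[:3,3]=s['tool_pos']
        M=np.linalg.inv(T@H); R,t=M[:3,:3],M[:3,3]
    return f,p['cx'],p['cy'],R,t
def proj(X,c):
    f,cx,cy,R,t=c; X=np.atleast_2d(X)@R.T+t
    return np.c_[f*X[:,0]/X[:,2]+cx,f*X[:,1]/X[:,2]+cy]
def ray(u,v,c):
    f,cx,cy,R,t=c; d=R.T@np.array([(u-cx)/f,(v-cy)/f,1]); return -R.T@t,d
def atz(u,v,z,c):
    o,d=ray(u,v,c); return o+d*(z-o[2])/d[2]
def crop(im,name,x0,y0,x1,y1,k):
    cv2.imwrite(name,cv2.resize(im[y0:y1,x0:x1,::-1],None,fx=k,fy=k,interpolation=cv2.INTER_CUBIC))
E
python3 - <<'E'
from h import *
top=get_image('top'); side=get_image('side')
crop(top,'pics/t1.png',180,160,460,310,2.8)
crop(side,'pics/s1.png',200,110,420,350,2.5)
for n in ['gauge','block','block_mid','driver','hole','stand','slot','bed','arm','stop_screw','blank_padauk','blank_walnut','blank_maple','calipers']:
    for c in ['top','side']:
        try:
            r=tip_of(n,c); print(n,c,[(np.round(a['xyz'],3).tolist(),round(a['conf'],2),proj(a['xyz'],cam(c)).round()[0].tolist()) for a in r[:3]])
        except Exception as e: print(n,c,e)
print(monitor.state()['time'])
E
```

```text
gauge top [([0.585, -0.073, -0.002], 0.66, [332.0, 216.0])]
gauge side [([0.586, -0.072, -0.0], 0.57, [311.0, 247.0])]
block top [([0.455, 0.306, -0.001], 0.73, [209.0, 255.0]), ([0.535, -0.081, 0.109], 0.59, [337.0, 230.0])]
block side [([0.456, 0.309, -0.003], 0.5, [275.0, 193.0])]
block_mid top [([0.458, 0.303, 0.01], 0.81, [210.0, 254.0]), ([0.461, -0.252, 0.073], 0.49, [393.0, 257.0]), ([0.464, -0.256, 0.006], 0.28, [391.0, 256.0])]
block_mid side [([0.456, 0.3, 0.009], 0.54, [274.0, 191.0])]
driver top [([0.802, -0.271, 0.001], 0.55, [396.0, 148.0]), ([0.466, -0.253, 0.006], 0.41, [390.0, 255.0])]
driver side [([0.804, -0.274, -0.0], 0.61, [404.0, 290.0]), ([0.529, -0.084, 0.106], 0.44, [290.0, 216.0])]
hole top [([0.46, -0.255, 0.073], 0.63, [395.0, 257.0])]
hole side [([0.46, -0.253, 0.078], 0.62, [258.0, 262.0]), ([0.462, 0.301, 0.013], 0.47, [276.0, 190.0])]
stand top [([0.451, -0.298, -0.002], 0.69, [404.0, 260.0]), ([0.59, 0.277, 0.002], 0.15, [220.0, 212.0])]
stand side [([0.451, -0.301, -0.001], 0.66, [255.0, 303.0])]
slot top [([0.528, -0.082, 0.123], 0.63, [337.0, 232
[... 372 characters left out ...]
.0, 191.0])]
stop_screw top [([0.555, -0.079, 0.072], 0.59, [335.0, 224.0])]
stop_screw side [([0.556, -0.08, 0.067], 0.63, [300.0, 228.0])]
blank_padauk top [([0.59, 0.281, -0.0], 0.71, [219.0, 211.0])]
blank_padauk side [([0.592, 0.279, 0.001], 0.67, [311.0, 195.0])]
blank_walnut top [([0.624, 0.274, -0.006], 0.83, [222.0, 201.0]), ([0.459, 0.302, 0.012], 0.32, [210.0, 253.0])]
blank_walnut side [([0.622, 0.271, 0.0], 0.49, [319.0, 196.0])]
blank_maple top [([0.66, 0.279, -0.0], 0.6, [221.0, 189.0])]
blank_maple side [([0.651, 0.282, 0.004], 0.6, [327.0, 194.0])]
calipers top [([0.635, -0.268, 0.004], 0.78, [395.0, 201.0])]
calipers side [([0.555, -0.08, 0.068], 0.74, [300.0, 228.0])]
1.65
```

View pics/t1.png

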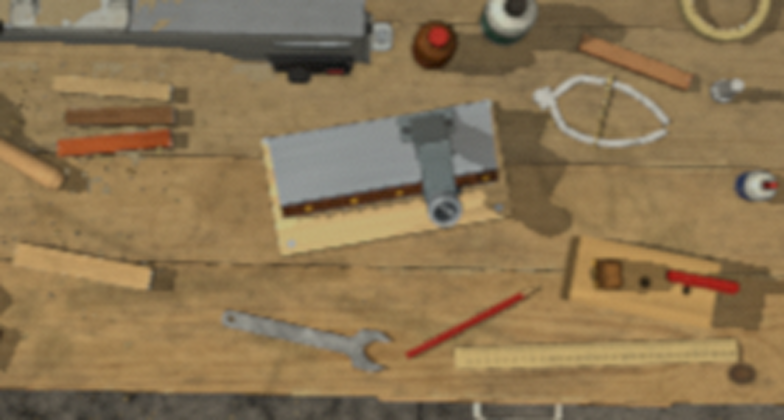

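View pics/s1.png

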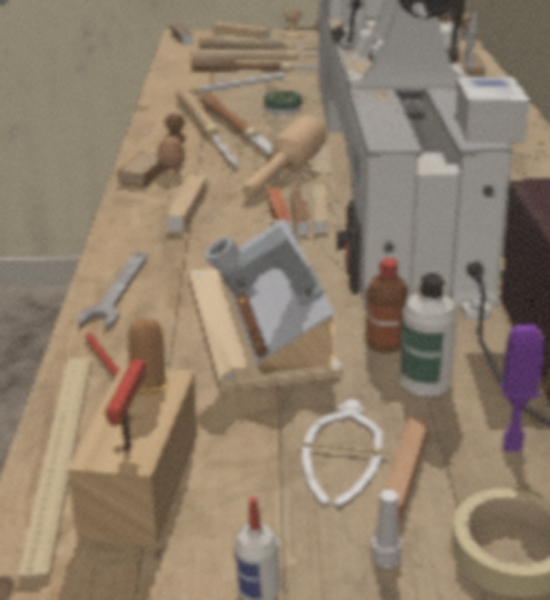

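```bash
cat >> h.py <<'E'
def go(pos,jaw_deg,half=False):
    """offset/spin from present pose to TCP pos with jaw (tool z) at angle jaw_deg in the xy plane"""
    s=monitor.state(); R=np.array(s['tcp_rot']); p=np.array(s['tool_pos'])
    d=R.T@(np.array(pos)-p)*1000
    cur=np.degrees(np.arctan2(R[1,2],R[0,2])); sp=-(jaw_deg-cur)
    sp=(sp+180)%360-180
    print('t',round(s['time'],2),'pos',p.round(4),'jaw',round(cur,1),'q7',np.round(s['joint_positions'],2),'-> off',d.round(1),'spin',round(sp,1),'or',round((sp+360)%360-180,1),'w',round(s['gripper_width'],4),'F',np.round(s['wrist_force'],1))
E
python3 - <<'E'
from h import *
c=cam('top')
f=lambda x,y:(180+x/2.8,160+y/2.8)
P=[atz(*f(x,y),z,c) for x,y,z in [(13,262,.025),(150,285,.025),(283,213,.042),(497,177,.042),(281,255,.012),(506,215,.012)]]
print(np.round(P,3))
for i in (0,2,4):
    d=P[i]-P[i+1]; print(np.degrees(np.arctan2(d[1],d[0])), np.linalg.norm(d))
go([0.457-.04,.303,.24],-9.5)
E
```

```text
[[ 0.457  0.377  0.025]
 [ 0.436  0.227  0.025]
 [ 0.516  0.084  0.042]
 [ 0.56  -0.147  0.042]
 [ 0.471  0.086  0.012]
 [ 0.52  -0.161  0.012]]
81.74355291118066 0.15156265308190647
100.7285160468655 0.2351738444602301
101.2237968793306 0.2517870435320472
t 1.65 pos [0.1484 0.6585 0.3039] jaw 77.3 q7 [-1.38  0.47 -0.05  1.53  0.02  1.14 -0.08] -> off [ 340.2   63.9 -287.7] spin 86.8 or -93.2 w 0.0853 F [ 0.  -0.6 -0.1]
```

Emit:
{"method": "carry_out", "body": {"offset": [[340, 60, -250], [340, 60, -250], [340, 60, -250], [340, 60, -250], [340, 60, -250], [340, 60, -250], [340, 60, -250], [340, 60, -250], [340, 60, -250], [340, 60, -250], [340, 60, -250], [340, 60, -250]], "spin": [86, 86, 86, 86, 86, 86, 86, 86, 86, 86, 86, 86]}}

```text
time: 2.65
tool_pos: [0.4281, 0.3355, 0.2439]
tcp_rot: [[-0.165, 0.001, 0.986], [-0.986, -0.001, -0.165], [0.001, -1.0, 0.001]]
wrist_force: [-0.5, 0.6, -0.5]
gripper_width: 0.0854
```

Run:
```python
from h import *
im=get_image('wrist'); cv2.imwrite('pics/w1.png',im[:,:,::-1]); go([.455,.303,.15],-8.3)
print([ (np.round(a['xyz'],4),round(a['conf'],2)) for a in tip_of('block_mid','wrist')])
```

```text
t 2.7 pos [0.4267 0.3376 0.2439] jaw -9.5 q7 [-1.05  0.33  0.38  1.93 -0.15  0.91 -0.76] -> off [29.5 93.9 33.6] spin -1.2 or 178.8 w 0.0853 F [-0.3  0.7  0. ]
[(array([0.4527, 0.3026, 0.0108]), 0.95)]
```

View pics/w1.png

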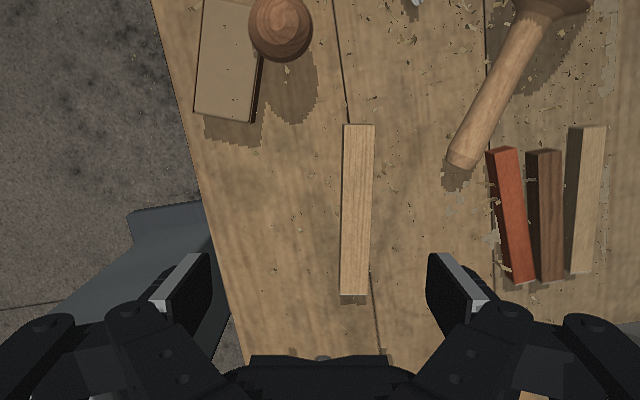

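Run:
```python
from h import *
c=cam('wrist')
P=np.array([atz(u,v,.025,c) for u,v in [(343,124),(375,125),(368,296),(340,294)]])
print(P.round(4),P.mean(0)); d=(P[0]+P[1]-P[2]-P[3])/2; a=np.degrees(np.arctan2(d[1],d[0])); print(a,np.linalg.norm(d))
m=P.mean(0); go([m[0],m[1],.086],(a-90+90)%180-90)
```

```text
[[0.4539 0.3848 0.025 ]
 [0.4789 0.3802 0.025 ]
 [0.4557 0.2305 0.025 ]
 [0.431  0.2364 0.025 ]] [0.45485481 0.30795923 0.025     ]
81.21058639254933 0.15080254650389888
t 2.75 pos [0.4257 0.3391 0.244 ] jaw -8.8 q7 [-1.05  0.33  0.37  1.93 -0.15  0.91 -0.76] -> off [ 26.3 158.   33.5] spin 0.0 or -180.0 w 0.0849 F [-0.5  0.6  0.1]
```

Emit:
{"method": "carry_out", "body": {"offset": [[28, 40, 32], [28, 80, 32], [28, 120, 32], [28, 150, 32], [28, 158, 32], [28, 158, 32]], "spin": [0, 0, 0, 0, 0, 0]}}

```text
time: 3.25
tool_pos: [0.4508, 0.3072, 0.0837]
tcp_rot: [[-0.147, -0.005, 0.989], [-0.989, -0.003, -0.147], [0.004, -1.0, -0.004]]
wrist_force: [0.3, 0.1, 0.5]
gripper_width: 0.0854
```

Emit:
{"method": "carry_out", "body": {"offset": [[0, 0, 0], [0, 0, 0], [0, 0, 0], [0, 0, 0], [0, 0, 0], [0, 0, 0]], "spin": [0, 0, 0, 0, 0, 0], "claw": 0}}

```text
time: 3.75
tool_pos: [0.4534, 0.3081, 0.0877]
tcp_rot: [[-0.15, 0.002, 0.989], [-0.989, 0.002, -0.15], [-0.003, -1.0, 0.002]]
wrist_force: [-0.5, -0.5, 8.1]
gripper_width: 0.023
```

Run:
```python
from h import *
im=get_image('wrist'); cv2.imwrite('pics/w2.png',im[:,:,::-1]); go([.455,.303,.15],11)
```

```text
t 3.8 pos [0.4534 0.3081 0.0877] jaw -8.6 q7 [-0.9   0.56  0.29  2.02 -0.28  0.59 -0.56] -> off [  4.6 -62.3   2.4] spin -19.6 or 160.4 w 0.0233 F [-1.3  0.1  8.1]
```

View pics/w2.png

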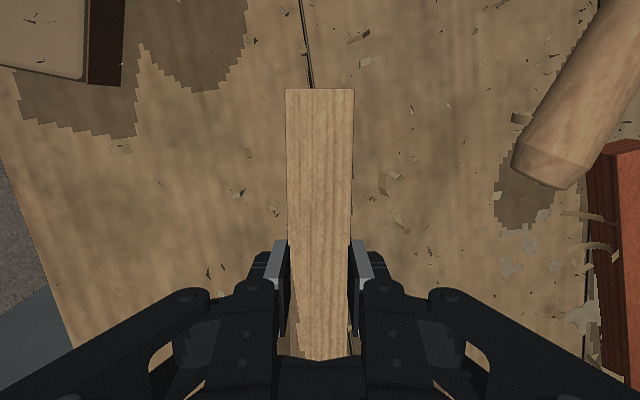

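Run:
```python
from h import *
go([.5497,.0237,.22],11)
```

```text
t 3.8 pos [0.4534 0.3081 0.0877] jaw -8.6 q7 [-0.9   0.56  0.29  2.02 -0.28  0.59 -0.56] -> off [ 266.3 -132.8  138.2] spin -19.6 or 160.4 w 0.0233 F [-1.3  0.1  8.1]
```

Emit:
{"method": "carry_out", "body": {"offset": [[0, -40, 0], [0, -80, 0], [30, -110, 10], [60, -132, 30], [90, -132, 50], [120, -132, 70], [150, -132, 85], [180, -132, 100], [210, -132, 115], [240, -132, 130], [266, -132, 138], [266, -132, 138]], "spin": [0, 0, -2, -4, -7, -10, -13, -16, -19, -19.6, -19.6, -19.6]}}

```text
time: 4.8
tool_pos: [0.5495, 0.019, 0.2188]
tcp_rot: [[0.182, 0.001, 0.983], [-0.983, -0.0, 0.182], [0.001, -1.0, 0.001]]
wrist_force: [0.3, -0.5, -1.3]
gripper_width: 0.0231
```

Run:
```python
from h import *
im=get_image('wrist'); cv2.imwrite('pics/w3.png',im[:,:,::-1]); 
im=get_image('side'); crop(im,'pics/s3.png',200,130,400,310,3.5) 
im=get_image('top'); crop(im,'pics/t3.png',230,160,400,280,4) 
go([.5497,.0237,.141],11)
```

```text
t 4.95 pos [0.5486 0.0248 0.2179] jaw 11.0 q7 [-0.42  0.37  0.38  1.94 -0.18  0.86  0.24] -> off [ 1.3 76.9  0.9] spin 0.0 or -180.0 w 0.023 F [0.2 0.2 0.1]
```

View pics/w3.png

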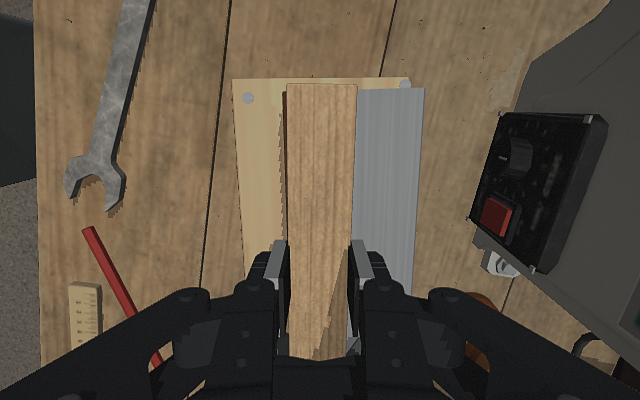

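View pics/s3.png

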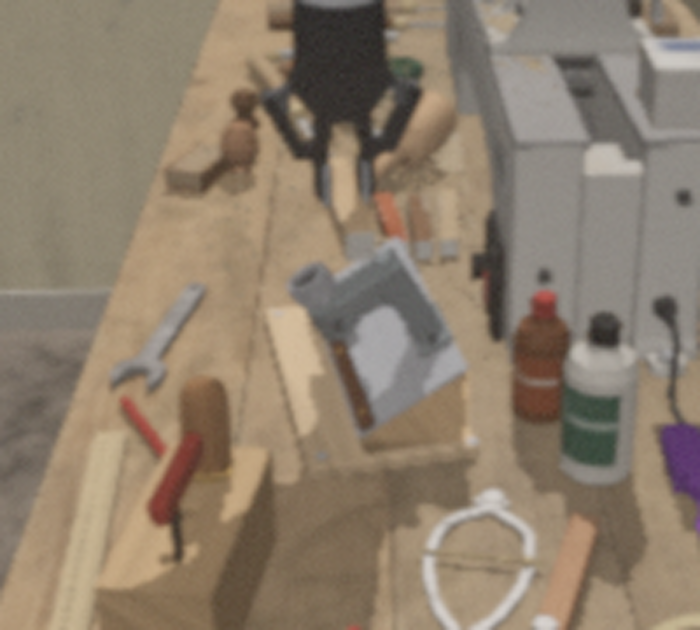

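View pics/t3.png

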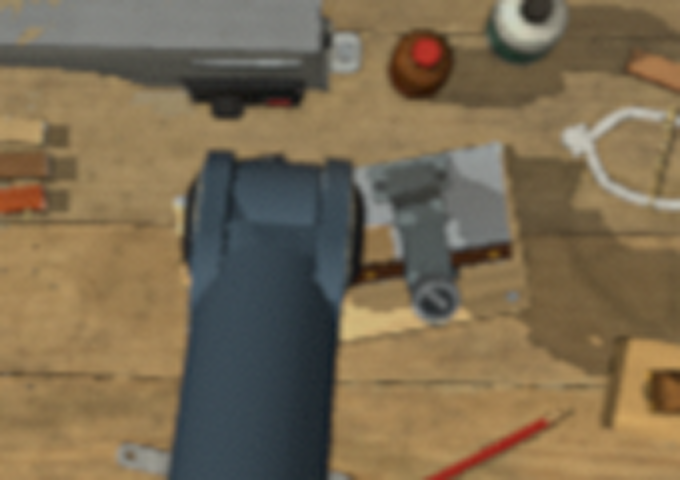

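Run:
```python
from h import *
c=cam('wrist')
g=np.radians(11);xg=np.array([np.cos(g),np.sin(g)]);yg=np.array([-np.sin(g),np.cos(g)])
b=np.array([.5585,-.0785])
for u,v,z in [(233,80,.012),(411,79,.012),(243,240,.012),(424,88,.077),(417,290,.077),(287,84,.153)]:
    P=atz(u,v,z,c)[:2]; print(u,v,P.round(4),'gauge frame rel bed',((P-b)@xg*1000).round(1),((P-b)@yg*1000).round(1))
c=cam('top'); f=lambda x,y:(230+x/4,160+y/4)
for u,v,z in [(505,142,.077),(525,310,.012),(434,299,.140)]:
    P=atz(*f(u,v),z,c)[:2]; print('top',P.round(4),((P-b)@xg*1000).round(1),((P-b)@yg*1000).round(1))
```

```text
233 80 [0.473 0.093] gauge frame rel bed -51.2 184.7
411 79 [0.6009 0.1186] gauge frame rel bed 79.2 185.4
243 240 [ 0.4974 -0.0299] gauge frame rel bed -50.7 59.4
424 88 [0.5943 0.1085] gauge frame rel bed 70.9 176.7
417 290 [ 0.6235 -0.0148] gauge frame rel bed 76.0 50.1
287 84 [0.525  0.0936] gauge frame rel bed -0.0 175.3
top [ 0.6408 -0.1394] 69.1 -75.5
top [ 0.5178 -0.1623] -56.0 -74.5
top [ 0.5208 -0.0845] -38.2 1.3
```

Emit:
{"method": "carry_out", "body": {"offset": [[1, 35, 1], [1, 60, 1], [1, 70, 1], [1, 75, 1], [1, 77, 1], [1, 77, 1]], "spin": [0, 0, 0, 0, 0, 0]}}

```text
time: 5.45
tool_pos: [0.5506, 0.0236, 0.1414]
tcp_rot: [[0.191, 0.001, 0.982], [-0.982, 0.0, 0.191], [-0.0, -1.0, 0.001]]
wrist_force: [0.2, 0.2, 0.4]
gripper_width: 0.0232
```

Run:
```python
from h import *
im=get_image('side'); crop(im,'pics/s4.png',220,150,370,270,4) 
go([.5497,.0237,.138],11)
```

```text
t 5.5 pos [0.5508 0.0233 0.1418] jaw 11.0 q7 [-0.38  0.48  0.34  1.99 -0.24  0.7   0.3 ] -> off [-0.6  3.8 -1. ] spin -0.0 or 180.0 w 0.0233 F [-0.2 -1.  -0.5]
```

View pics/s4.png

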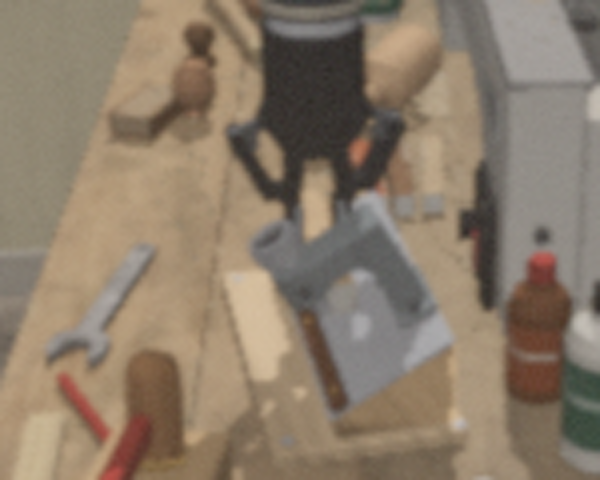

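Emit:
{"method": "carry_out", "body": {"offset": [[0, 2, -1], [0, 3, -1], [0, 4, -1]], "spin": [0, 0, 0]}}

```text
time: 5.75
tool_pos: [0.5495, 0.0227, 0.1376]
tcp_rot: [[0.19, 0.001, 0.982], [-0.982, 0.001, 0.19], [-0.0, -1.0, 0.001]]
wrist_force: [-0.9, 1.0, 2.8]
gripper_width: 0.0229
```

Emit:
{"method": "carry_out", "body": {"offset": [[0, 0, 0], [0, -4, 0], [0, -10, 0], [0, -35, 0], [0, -70, 0], [0, -100, 0], [0, -100, 0]], "spin": [0, 0, 0, 0, 0, 0, 0], "claw": 0.5}}

```text
time: 6.33
tool_pos: [0.5525, 0.0222, 0.2435]
tcp_rot: [[0.189, 0.012, 0.982], [-0.982, 0.002, 0.189], [0.0, -1.0, 0.012]]
wrist_force: [1.0, -0.9, 0.4]
gripper_width: 0.0425
```

Run:
```python
from h import *
im=get_image('wrist'); cv2.imwrite('pics/w5.png',im[:,:,::-1]); 
im=get_image('side'); crop(im,'pics/s5.png',220,150,370,270,4) 
go([.5497,.0237,.138],11)
for n in['block_mid']: print([ (np.round(a['xyz'],4),round(a['conf'],2)) for a in tip_of(n,'wrist')+tip_of(n,'side')])
```

```text
t 6.43 pos [0.5499 0.0226 0.2387] jaw 10.9 q7 [-0.43  0.35  0.4   1.92 -0.17  0.9   0.24] -> off [ -1.1 100.7  -0.3] spin -0.1 or 179.9 w 0.0425 F [ 0.   0.2 -0.5]
[(array([0.5458, 0.0194, 0.0539]), 0.72), (array([0.545 , 0.0204, 0.0523]), 0.51), (array([0.6232, 0.2733, 0.0043]), 0.47)]
```

View pics/s5.png

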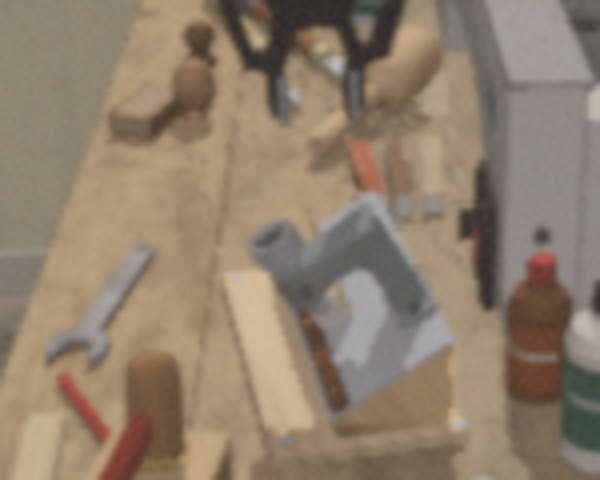

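View pics/w5.png

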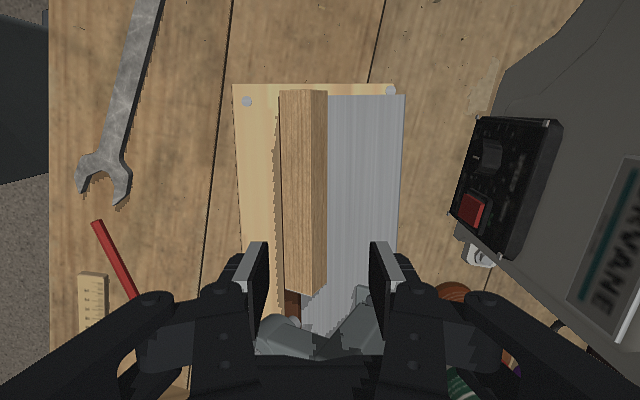

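```bash
cat >> h.py <<'E'
g=np.radians(11);xg=np.array([np.cos(g),np.sin(g),0]);yg=np.array([-np.sin(g),np.cos(g),0]);Z=np.array([0,0,1.])
B=np.array([.5585,-.0785,.037])
def G(x,y,z=None): # horizontal gauge coords (mm) rel. bed point; z world
    P=B+xg*x/1000+yg*y/1000; 
    if z is not None: P[2]=z
    return P
E
python3 - <<'E'
from h import *
go(G(1,205,.127),11); go(G(1,121,.127),11)
E
```

```text
t 6.53 pos [0.5486 0.0227 0.2364] jaw 11.0 q7 [-0.43  0.35  0.39  1.93 -0.17  0.9   0.24] -> off [-103.8  109.4   -8.5] spin -0.0 or 180.0 w 0.0429 F [ 0.   0.3 -0.7]
t 6.53 pos [0.5486 0.0227 0.2364] jaw 11.0 q7 [-0.43  0.35  0.39  1.93 -0.17  0.9   0.24] -> off [-19.8 109.4  -8.4] spin -0.0 or 180.0 w 0.0429 F [ 0.   0.3 -0.7]
```

Emit:
{"method": "carry_out", "body": {"offset": [[-40, 0, -8], [-80, 0, -8], [-104, 10, -8], [-104, 50, -8], [-104, 90, -8], [-104, 109, -8], [-100, 109, -8], [-92, 109, -8], [-84, 109, -8], [-76, 109, -8], [-69, 109, -8], [-62, 109, -8]], "spin": [0, 0, 0, 0, 0, 0, 0, 0, 0, 0, 0, 0], "claw": 0}}

```text
time: 7.53
tool_pos: [0.5304, 0.0812, 0.1293]
tcp_rot: [[0.189, 0.002, 0.982], [-0.982, 0.001, 0.189], [-0.001, -1.0, 0.003]]
wrist_force: [-1.7, 2.3, 2.7]
gripper_width: 0.0001
```

Emit:
{"method": "carry_out", "body": {"offset": [[7, 0, 0], [14, 0, 0], [21, 0, 0], [28, 0, 0], [34, 0, 0], [39, 0, 0], [42, 0, 0], [42, 0, 0]], "spin": [0, 0, 0, 0, 0, 0, 0, 0]}}

```text
time: 8.2
tool_pos: [0.5381, 0.0401, 0.1281]
tcp_rot: [[0.189, 0.001, 0.982], [-0.982, 0.0, 0.189], [0.0, -1.0, 0.001]]
wrist_force: [1.1, 2.5, 1.5]
gripper_width: 0.0001
```

Run:
```python
from h import *
im=get_image('wrist'); cv2.imwrite('pics/w6.png',im[:,:,::-1]); 
im=get_image('side'); crop(im,'pics/s6.png',220,150,370,270,4) 
go(G(1,121,.127),11)
for n in['block_mid']: 
  for a in tip_of(n,'wrist')+tip_of(n,'side'):
    P=np.array(a['xyz'])-B; print(P@xg,P@yg,P[2],a['conf'])
```

```text
t 8.3 pos [0.5374 0.04   0.1277] jaw 10.9 q7 [-0.39  0.49  0.31  2.03 -0.23  0.66  0.26] -> off [-0.7  0.7 -0.9] spin -0.1 or 179.9 w 0.0001 F [0.9 1.2 1.5]
0.0978949870107109 0.3422080821929441 -0.036899999999999995 0.7
0.005350699887454976 0.029623301819925296 0.0165 0.47
```

View pics/s6.png

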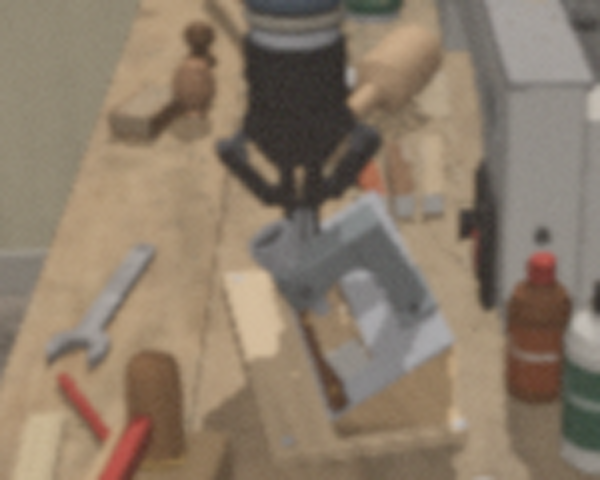

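View pics/w6.png

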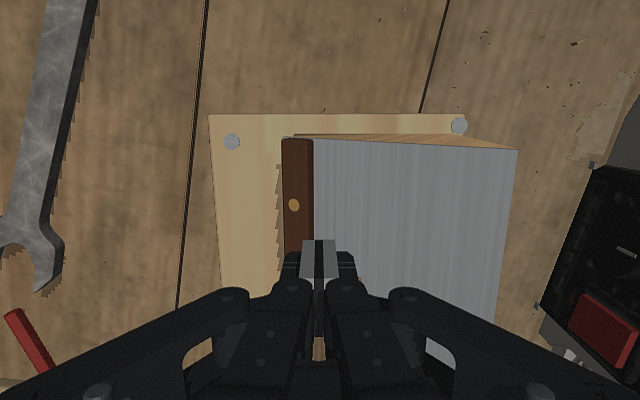

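Emit:
{"method": "carry_out", "body": {"offset": [[-12, 0, 0], [-12, -30, 0], [0, -70, -10], [30, -110, -20], [70, -150, -30], [100, -190, -40], [121, -205, -41], [121, -205, -41], [121, -205, -41]], "spin": [0, 0, 0, 0, 0, 0, 0, 0, 0], "claw": 1}}

```text
time: 9.15
tool_pos: [0.5207, -0.0903, 0.3363]
tcp_rot: [[0.183, 0.006, 0.983], [-0.983, -0.002, 0.183], [0.003, -1.0, 0.006]]
wrist_force: [1.0, 0.2, -0.0]
gripper_width: 0.0854
```

Run:
```python
from h import *
im=get_image('wrist'); cv2.imwrite('pics/w7.png',im[:,:,::-1]); 
go(G(-40,0,.33),11)
for n in['block_mid','slot','arm','bed','driver','hole']: 
  for a in tip_of(n,'wrist'):
    P=np.array(a['xyz'])-B; print(n,P@xg,P@yg,P[2],a['conf'],a['xyz'])
```

```text
t 9.2 pos [ 0.5201 -0.0874  0.3339] jaw 10.7 q7 [-0.3   0.2   0.45  1.87 -0.1   1.09  0.38] -> off [-1.4  3.9 -0.6] spin -0.3 or 179.7 w 0.0855 F [-0.   0.9 -0.2]
block_mid 0.007043836795108824 0.03204472442078214 0.013400000000000002 0.88 [0.5593, -0.0457, 0.0504]
block_mid -0.1488879854978586 -0.19680672695410953 -0.0378 0.17 [0.4499, -0.3001, -0.0008]
slot -0.03371556891812623 -0.003124165893015101 0.0802 0.8 [0.526, -0.088, 0.1172]
slot -0.0018349778663868778 -0.0015788781554857535 -0.0001999999999999988 0.26 [0.557, -0.0804, 0.0368]
arm 0.02848052613314913 -0.0007480850078768949 -0.034699999999999995 0.67 [0.5866, -0.0738, 0.0023]
arm -0.025423690761178855 -0.0023928953340978374 0.0739 0.58 [0.534, -0.0857, 0.1109]
bed -2.7582206564830994e-06 0.0005098944912614848 0.001899999999999999 0.9 [0.5584, -0.078, 0.0389]
hole -0.13070347342832114 -0.15409170008073808 0.037899999999999996 0.59 [0.4596, -0.2547, 0.0749]
```

View pics/w7.png

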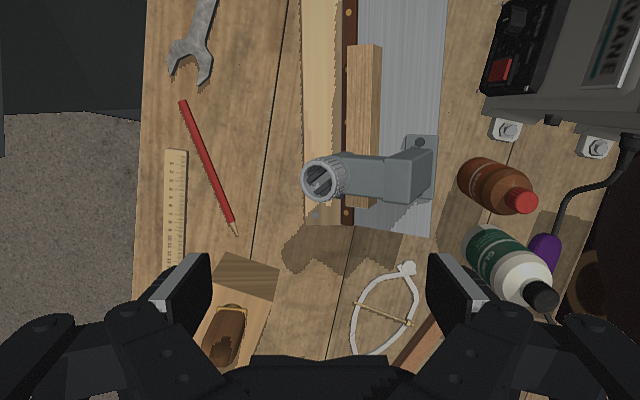

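Run:
```python
from h import *
im=cv2.imread('pics/w7.png')[:,:,::-1]
crop(im,'pics/w7a.png',280,130,380,230,6); crop(im,'pics/w7b.png',180,240,300,370,5)
```

```text
(no output)
```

View pics/w7a.png

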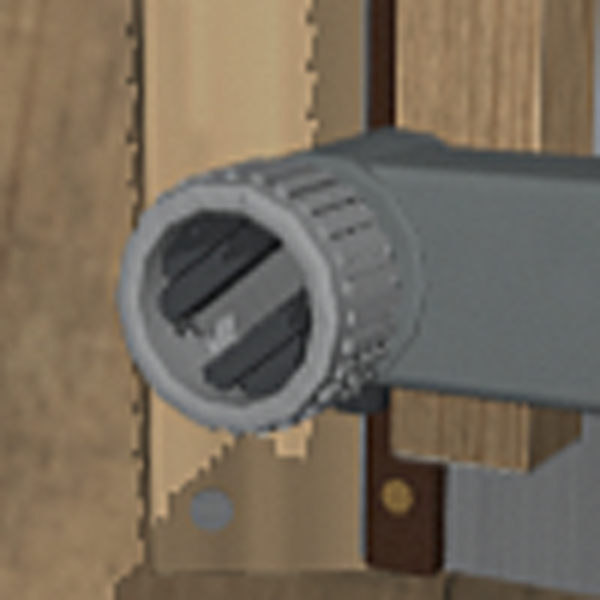

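View pics/w7b.png

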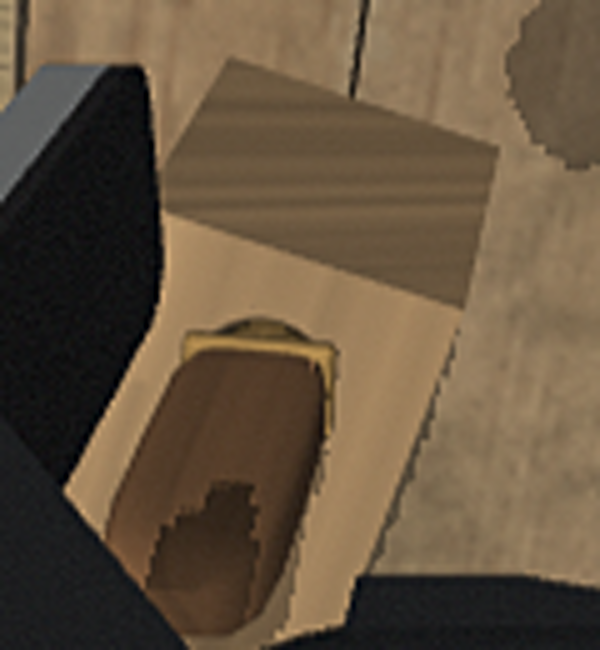

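```bash
cat >> h.py <<'E'
U=np.cos(np.pi/6)*xg+.5*Z; N=-.5*xg+np.cos(np.pi/6)*Z
def bed(x,y,z): return B+(U*x+yg*y+N*z)/1000
def toplane(u,v,h,c): # bed coords on plane z=h
    o,d=ray(u,v,c); P=o+d*((bed(0,0,h)-o)@N)/(d@N); q=P-B; return np.array([q@U,q@yg,q@N])*1000
E
python3 - <<'E'
from h import *
c=cam('wrist')
f=lambda x,y:(280+x/6,130+y/6)
for h in (29.5,):
  for a,b in [((190,325),(283,247)),((207,375),(305,290)),((165,290),(232,215))]:
    p=toplane(*f(*a),h+68,c);q=toplane(*f(*b),h+68,c); d=q-p; print(p.round(1),q.round(1),np.degrees(np.arctan2(d[0],d[1])))
  print('collar rim', [toplane(*f(*a),h+73,c).round(1) for a in [(120,300),(245,432),(225,180),(340,310)]])
E
```

```text
[ 6.   4.7 97.5] [20.  16.5 97.5] 49.73319471787753
[ 8.6 -1.8 97.5] [23.2 11.2 97.5] 48.20241071011672
[ 2.2  9.  97.5] [12.4 19.9 97.5] 43.104125972046276
collar rim [array([ -1.7,   8.1, 102.5]), array([ 17.3,  -7.2, 102.5]), array([ 14.3,  25.3, 102.5]), array([ 30.8,  10.4, 102.5])]
```

Run:
```python
from h import *
go([.455,-.250,.32],-79)
```

```text
t 9.5 pos [ 0.5199 -0.0843  0.3314] jaw 11.1 q7 [-0.3   0.21  0.45  1.87 -0.1   1.09  0.38] -> off [150.2  11.6 -95.5] spin 90.1 or -89.9 w 0.0853 F [-0.7 -0.8 -0.3]
```

Emit:
{"method": "carry_out", "body": {"offset": [[14, 2, -8], [28, 4, -16], [42, 6, -24], [56, 8, -32], [70, 10, -40], [84, 11, -50], [98, 11, -60], [112, 11, -70], [126, 11, -80], [140, 11, -90], [150, 11, -95], [150, 11, -95]], "spin": [7, 14, 21, 28, 35, 42, 49, 56, 63, 70, 77, 84]}}

```text
time: 10.5
tool_pos: [0.4542, -0.253, 0.3214]
tcp_rot: [[-0.959, -0.001, 0.283], [-0.283, -0.001, -0.959], [0.002, -1.0, 0.001]]
wrist_force: [0.8, 0.4, 0.4]
gripper_width: 0.0853
```

Emit:
{"method": "carry_out", "body": {"offset": [[0, 0, 0], [0, 0, 0], [0, 0, 0]], "spin": [6, 6, 6]}}

```text
time: 10.75
tool_pos: [0.4557, -0.2504, 0.3212]
tcp_rot: [[-0.981, -0.001, 0.194], [-0.194, 0.0, -0.981], [0.001, -1.0, -0.0]]
wrist_force: [-0.2, -0.4, 0.1]
gripper_width: 0.0852
```

Run:
```python
from h import *
s0=monitor.state();print(s0['tool_pos'])
im=get_image('wrist'); cv2.imwrite('pics/w8.png',im[:,:,::-1]); 
go([.455,-.250,.32],-79)
for n in['hole','driver','stand']: 
  for k in (tip_of,recognise):
   for a in k(n,'wrist'): print(n,k.__name__,a['conf'],a['xyz'])
```

```text
[ 0.45565211 -0.2503547   0.32121722]
t 10.8 pos [ 0.4557 -0.2504  0.3214] jaw -78.8 q7 [-0.25  0.24  0.8   1.91 -0.2   1.07 -0.74] -> off [ 0.6  1.4 -0.5] spin 0.2 or -179.8 w 0.0853 F [ 0.6  1.2 -0.7]
hole call 0.71 [0.4575, -0.2554, 0.0742]
hole call 0.75 [0.4588, -0.3118, 0.0744]
driver call 0.59 [0.4609, -0.2557, 0.0021]
driver call 0.9 [0.4682, -0.255, 0.1349]
stand call 0.88 [0.45, -0.3007, -0.0006]
stand call 0.7 [0.4609, -0.2562, 0.0025]
stand call 0.88 [0.4572, -0.3111, 0.0753]
stand call 0.53 [0.5244, -0.0838, 0.1259]
```

View pics/w8.png

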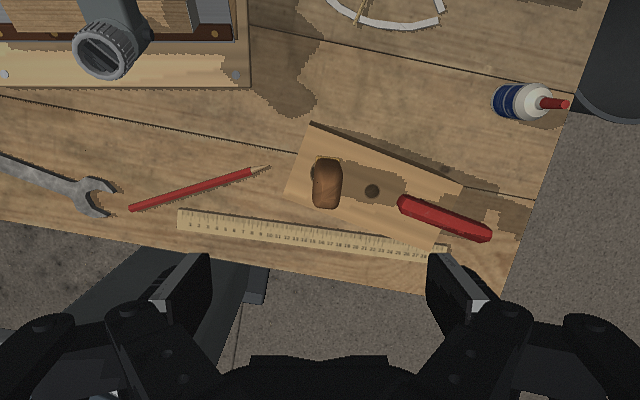

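Run:
```python
from h import *
im=cv2.imread('pics/w8.png')[:,:,::-1]
crop(im,'pics/w8a.png',270,110,390,230,6); crop(im,'pics/w8b.png',60,10,160,90,6)
c=cam('wrist')
print(proj([[.4575,-.2554,.075],[.4575,-.2554,.145]],c))
```

```text
[[323.67597689 177.86018057]
 [324.93289074 197.87498447]]
```

View pics/w8a.png

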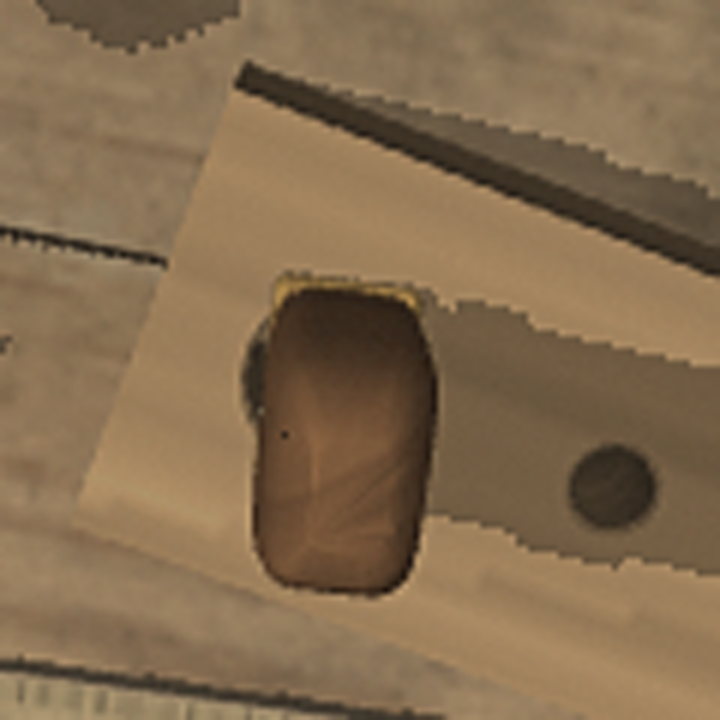

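View pics/w8b.png

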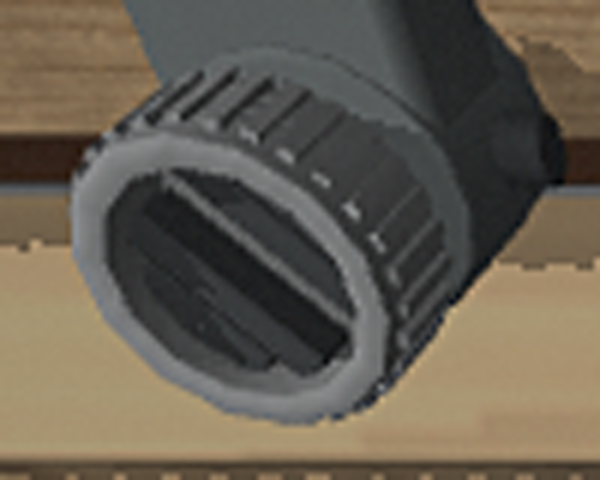

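Run:
```python
from h import *
go([.463,-.2575,.169],-79-5)
```

```text
t 11.1 pos [ 0.4555 -0.2511  0.3218] jaw -79.0 q7 [-0.24  0.24  0.8   1.91 -0.2   1.07 -0.74] -> off [ -6.2 152.8   7.7] spin 5.0 or -175.0 w 0.0858 F [-0.   0.4  1.3]
```

Emit:
{"method": "carry_out", "body": {"offset": [[-6, 0, 7.5], [-6, 20, 7.5], [-6, 50, 7.5], [-6, 80, 7.5], [-6, 105, 7.5], [-6, 105, 7.5]], "spin": [5, 5, 5, 5, 5, 5], "claw": 0.5}}

```text
time: 11.6
tool_pos: [0.4605, -0.2556, 0.2126]
tcp_rot: [[-0.995, -0.009, 0.104], [-0.104, 0.003, -0.995], [0.008, -1.0, -0.004]]
wrist_force: [-0.9, 0.3, 0.2]
gripper_width: 0.043
```

Run:
```python
from h import *
im=get_image('wrist'); cv2.imwrite('pics/w9.png',im[:,:,::-1]); 
go([.463,-.2575,.169],-79-5)
```

```text
t 11.65 pos [ 0.4616 -0.2568  0.2151] jaw -84.1 q7 [-0.15  0.41  0.74  2.   -0.36  0.87 -0.68] -> off [-1.5 46.1  1. ] spin -0.1 or 179.9 w 0.0428 F [ 0.  -0.3  0.9]
```

View pics/w9.png

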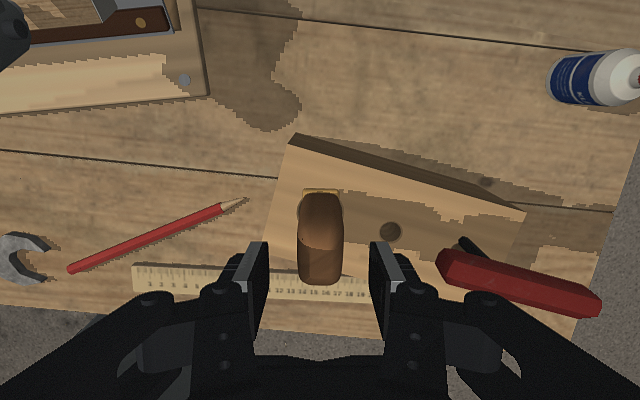

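Run:
```python
from h import *
c=cam('wrist'); s=monitor.state(); p=np.array(s['tool_pos']); R=np.array(s['tcp_rot'])
for z in (.145,.115,.075):
  for dx in (-16,0,16): print(z,dx,proj(np.r_[p[:2],z]+R[:,0]*dx/1000,c).round(0))
im=cv2.imread('pics/w9.png')[:,:,::-1]; crop(im,'pics/w9a.png',270,170,380,310,5)
```

```text
0.145 -16 [[319. 229.]]
0.145 0 [[319. 264.]]
0.145 16 [[319. 298.]]
0.115 -16 [[319. 208.]]
0.115 0 [[319. 238.]]
0.115 16 [[319. 267.]]
0.075 -16 [[319. 189.]]
0.075 0 [[319. 214.]]
0.075 16 [[319. 238.]]
```

View pics/w9a.png

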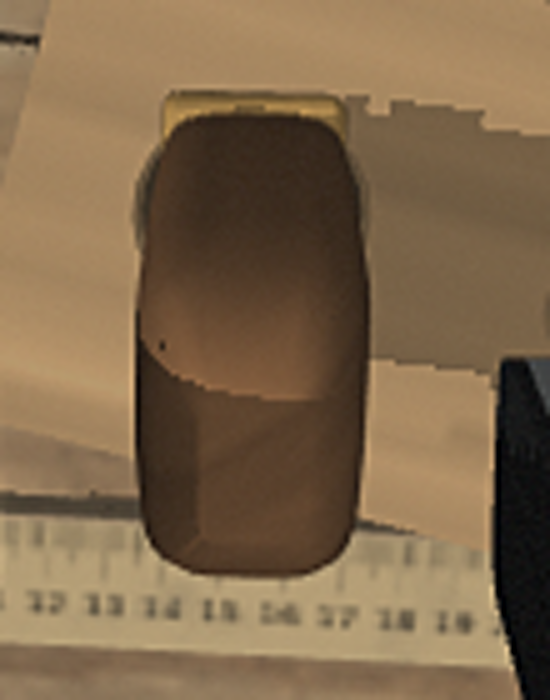

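Emit:
{"method": "carry_out", "body": {"offset": [[0, 20, 0], [0, 40, 0], [0, 46, 0], [0, 46, 0], [0, 46, 0]], "spin": [0, 0, 0, 0, 0]}}

```text
time: 12.07
tool_pos: [0.4635, -0.258, 0.1723]
tcp_rot: [[-0.995, 0.002, 0.104], [-0.104, -0.001, -0.995], [-0.002, -1.0, 0.001]]
wrist_force: [0.1, -0.5, -0.3]
gripper_width: 0.043
```

Emit:
{"method": "carry_out", "body": {"offset": [[0, 0, 0], [0, 0, 0], [0, 0, 0], [0, 0, 0], [0, 0, 0]], "spin": [0, 0, 0, 0, 0], "claw": 0}}

```text
time: 12.48
tool_pos: [0.4636, -0.2577, 0.1722]
tcp_rot: [[-0.995, 0.002, 0.104], [-0.104, -0.0, -0.995], [-0.002, -1.0, 0.001]]
wrist_force: [-1.1, 1.1, 6.6]
gripper_width: 0.0209
```

Emit:
{"method": "carry_out", "body": {"offset": [[0, -20, 0], [0, -40, 0], [0, -59, 0], [0, -59, 0], [0, -59, 0], [6, -59, 0], [12, -58, 0], [18, -57, 0], [24, -56, 0], [29, -55, 0], [29, -55, 0]], "spin": [0, 0, 0, 0, 0, 0, 0, 0, 0, 0, 0]}}

```text
time: 13.4
tool_pos: [0.4355, -0.2601, 0.2263]
tcp_rot: [[-0.995, 0.005, 0.103], [-0.103, 0.0, -0.995], [-0.005, -1.0, 0.001]]
wrist_force: [5.6, 1.4, 3.0]
gripper_width: 0.021
```

Run:
```python
from h import *
im=get_image('wrist'); cv2.imwrite('pics/w10.png',im[:,:,::-1]); 
im=get_image('side'); crop(im,'pics/s10.png',190,170,340,290,4) 
go([.4635,-.2577,.231],-84)
```

```text
t 13.5 pos [ 0.4357 -0.2601  0.2263] jaw -84.0 q7 [-0.16  0.35  0.77  2.04 -0.32  0.86 -0.68] -> off [-27.9  -4.6   0.5] spin -0.0 or 180.0 w 0.0214 F [5.8 1.3 3.8]
```

View pics/w10.png

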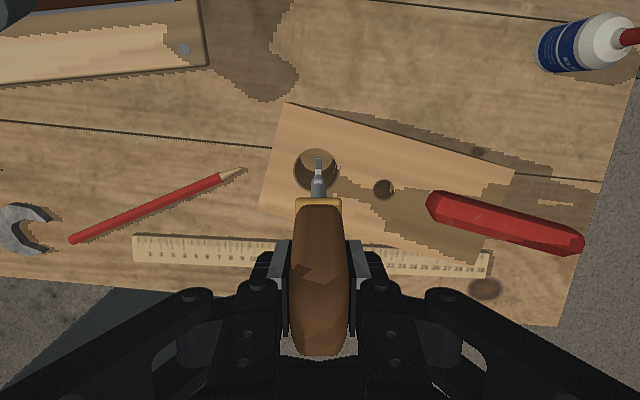

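View pics/s10.png

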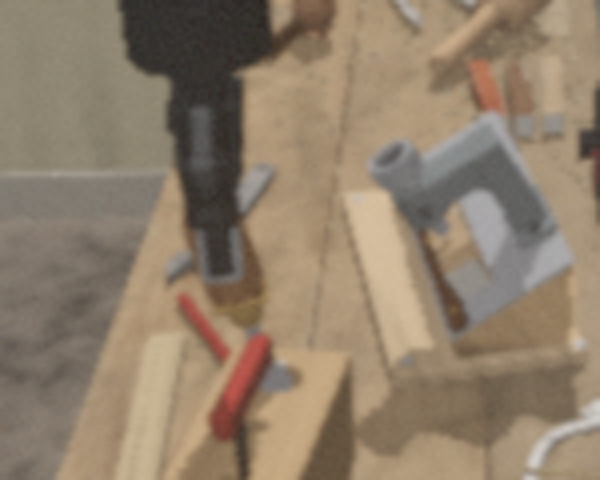

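Emit:
{"method": "carry_out", "body": {"offset": [[5, 1, 0], [10, 3, 0], [15, 5, 0], [19, 6, 0], [22, 8, 0], [22, 8, 0]], "spin": [0, 0, 0, 0, 0, 0]}}

```text
time: 14.0
tool_pos: [0.4135, -0.2626, 0.2182]
tcp_rot: [[-0.995, 0.005, 0.103], [-0.103, -0.0, -0.995], [-0.004, -1.0, 0.001]]
wrist_force: [4.8, 1.4, 2.3]
gripper_width: 0.0214
```

Run:
```python
from h import *
im=get_image('wrist'); cv2.imwrite('pics/w11.png',im[:,:,::-1]); 
im=get_image('side'); crop(im,'pics/s11.png',190,170,340,290,4) 
go([.4635,-.2577,.231],-84)
```

```text
t 14.1 pos [ 0.4137 -0.2626  0.2182] jaw -84.0 q7 [-0.15  0.33  0.78  2.09 -0.32  0.83 -0.65] -> off [-50.1 -12.6   0.3] spin -0.0 or 180.0 w 0.0214 F [4.8 1.  2.2]
```

View pics/w11.png

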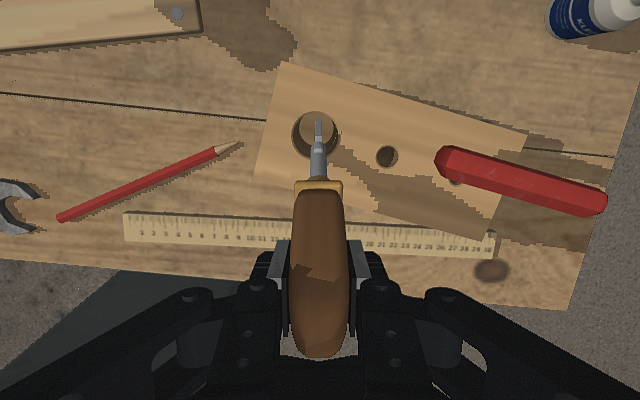

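View pics/s11.png

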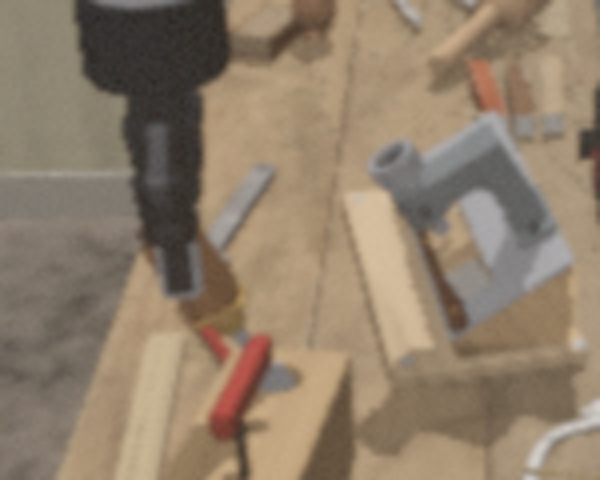

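```bash
cat >> h.py <<'E'
def tip_tool(phi,L=111): # tip in tool frame (mm) for tilt phi deg
    p=np.radians(phi); return np.array([-L*np.sin(p),54+L*np.cos(p),0])
def wr(q): 
    H=np.linalg.inv(np.array(camera_params('wrist')['hand_eye'])); f,cx,cy,_,_=cam('wrist')
    X=H[:3,:3]@(np.array(q)/1000)+H[:3,3]; return np.array([f*X[0]/X[2]+cx,f*X[1]/X[2]+cy])
E
python3 - <<'E'
from h import *
for ph in (18,20,22,24,26,28):
    p=np.radians(ph); 
    sh=tip_tool(ph)+68*np.array([np.sin(p),-np.cos(p),0])
    print(ph,wr(tip_tool(ph)).round(1),'shoulder',wr(sh).round(1),'shoulder far edge',wr(sh-16*np.array([np.cos(p),np.sin(p),0])).round(1))
im=cv2.imread('pics/w11.png')[:,:,::-1]; crop(im,'pics/w11a.png',270,90,370,210,5)
E
```

```text
18 [318.6 155.1] shoulder [318.5 217.4] shoulder far edge [318.5 189.3]
20 [318.6 149.7] shoulder [318.5 214.9] shoulder far edge [318.5 187.2]
22 [318.6 144.2] shoulder [318.5 212.5] shoulder far edge [318.5 185.1]
24 [318.6 138.7] shoulder [318.5 210.1] shoulder far edge [318.5 183.2]
26 [318.6 133.3] shoulder [318.5 207.7] shoulder far edge [318.5 181.3]
28 [318.6 127.8] shoulder [318.5 205.4] shoulder far edge [318.5 179.4]
```

View pics/w11a.png

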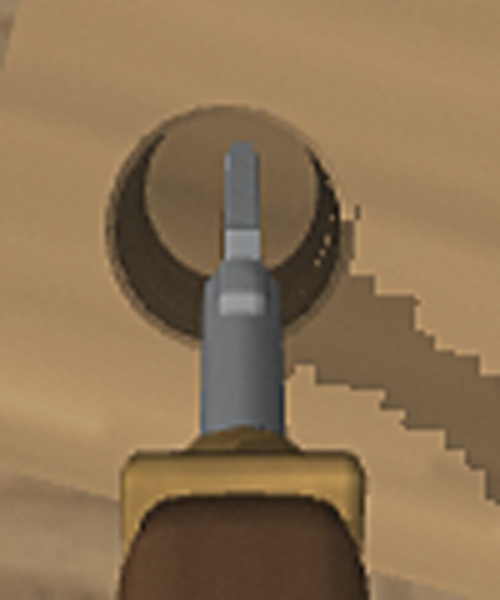

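```bash
cat >> h.py <<'E'
def tcp_for(tipw,psi,phi,L=111):
    p=np.radians(psi); e=np.cos(p)*xg-np.sin(p)*yg; f=np.radians(phi)
    a=-np.sin(f)*e+np.cos(f)*Z
    return tipw+L/1000*a+.054*Z, -79-psi
def slotp(h,up=0): return bed(12.5,0,h+60+up)
E
python3 - <<'E'
from h import *
for ph in (24,26,28): 
    p=np.radians(ph); print(ph,'tip corner',wr(tip_tool(ph)-10*np.array([np.cos(p),np.sin(p),0])))
print('slot',slotp(29.8))
go(*tcp_for(slotp(29.8,40),-38,26))
E
```

```text
24 tip corner [318.59230413 124.20849915]
26 tip corner [318.58896215 118.67870411]
28 tip corner [318.58539608 113.13265077]
slot [ 0.52505137 -0.08500176  0.12101908]
t 14.1 pos [ 0.4137 -0.2626  0.2182] jaw -84.0 q7 [-0.15  0.33  0.78  2.09 -0.32  0.83 -0.65] -> off [ -74.1  -91.1 -130. ] spin -43.0 or 137.0 w 0.0214 F [4.8 1.  2.2]
```

Emit:
{"method": "carry_out", "body": {"offset": [[0, -20, 0], [0, -45, 0], [-10, -70, -10], [-20, -91, -30], [-32, -91, -55], [-45, -91, -80], [-58, -91, -105], [-70, -91, -125], [-74, -91, -130], [-74, -91, -130], [-74, -91, -130]], "spin": [0, 0, -6, -12, -18, -24, -30, -36, -42, -43, -43]}}

```text
time: 15.02
tool_pos: [0.471, -0.1261, 0.3077]
tcp_rot: [[-0.658, -0.004, 0.753], [-0.753, -0.001, -0.658], [0.003, -1.0, -0.002]]
wrist_force: [-0.5, -0.4, -0.6]
gripper_width: 0.0209
```

Emit:
{"method": "carry_out", "body": {"offset": [[0, 0, 0], [0, 0, 0]], "spin": [0, 0]}}

```text
time: 15.18
tool_pos: [0.4712, -0.1271, 0.3085]
tcp_rot: [[-0.66, -0.001, 0.751], [-0.751, -0.0, -0.66], [0.001, -1.0, -0.001]]
wrist_force: [0.5, 0.1, -1.7]
gripper_width: 0.0212
```

Run:
```python
from h import *
s=monitor.state(); print(np.round(s['tool_pos'],4))
im=get_image('wrist'); cv2.imwrite('pics/w12.png',im[:,:,::-1]); crop(im,'pics/w12a.png',240,60,400,180,5)
go(*tcp_for(slotp(29.8,40),-38,26))
c=cam('wrist'); print('pred slot floor',proj(slotp(29.8),c),'rim',proj(slotp(29.8,13),c),'tip',wr(tip_tool(26.2)))
```

```text
[ 0.4712 -0.1271  0.3085]
t 15.23 pos [ 0.4714 -0.1269  0.3086] jaw -41.3 q7 [-0.38  0.17  0.64  1.99 -0.12  1.02 -0.41] -> off [-2.4 -0.8  0.6] spin -0.3 or 179.7 w 0.0216 F [-0.5 -0.5 -1.1]
pred slot floor [[335.48491575 101.89669202]] rim [[330.19668199 109.86177571]] tip [316.92816242 132.12793258]
```

View pics/w12.png

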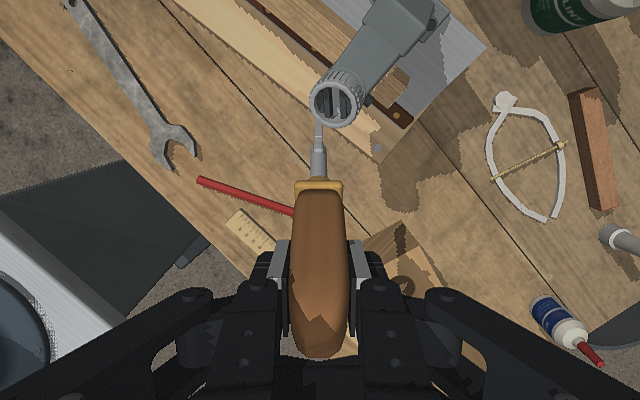

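View pics/w12a.png

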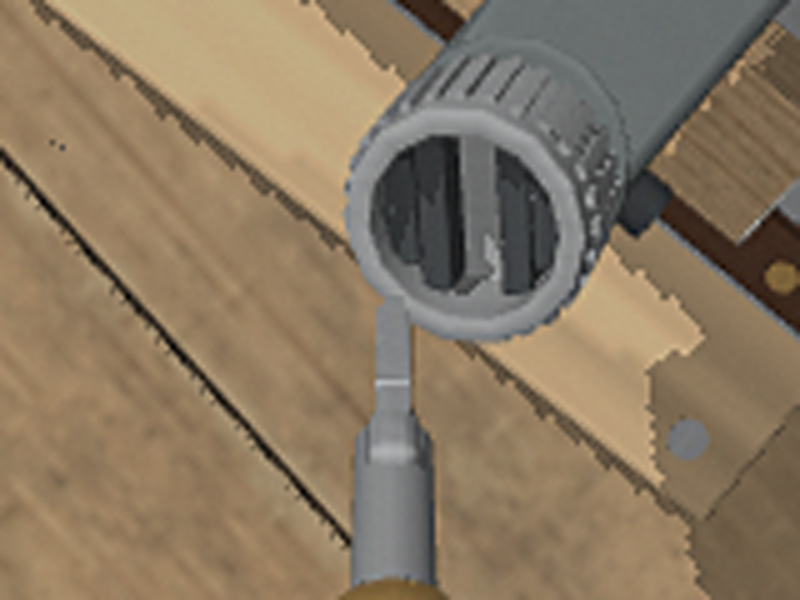

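```bash
cat >> h.py <<'E'
B=B+np.array([.0038,.002,0])
E
python3 - <<'E'
from h import *
go(*tcp_for(slotp(29.8,20),-38,26))
E
```

```text
t 15.23 pos [ 0.4714 -0.1269  0.3086] jaw -41.3 q7 [-0.38  0.17  0.64  1.99 -0.12  1.02 -0.41] -> off [-14.3  16.5   8.3] spin -0.3 or 179.7 w 0.0216 F [-0.5 -0.5 -1.1]
```

Emit:
{"method": "carry_out", "body": {"offset": [[-5, 5, 3], [-10, 11, 6], [-14, 16, 8], [-14, 16, 8], [-14, 16, 8]], "spin": [0, 0, 0, 0, 0]}}

```text
time: 15.65
tool_pos: [0.4875, -0.1201, 0.2921]
tcp_rot: [[-0.656, -0.002, 0.754], [-0.754, -0.0, -0.656], [0.001, -1.0, -0.001]]
wrist_force: [0.7, -0.2, -0.4]
gripper_width: 0.0212
```

Run:
```python
from h import *
s=monitor.state(); print(np.round(s['tool_pos'],4))
im=get_image('wrist'); cv2.imwrite('pics/w13.png',im[:,:,::-1]); crop(im,'pics/w13a.png',260,60,380,180,6)
im=get_image('side'); crop(im,'pics/s13.png',220,120,370,270,4)
go(*tcp_for(slotp(29.8,20),-38,26))
c=cam('wrist'); print('pred slot floor',proj(slotp(29.8),c),'rim',proj(slotp(29.8,13),c),'tip',wr(tip_tool(26.2)))
```

```text
[ 0.4875 -0.1201  0.2921]
t 15.75 pos [ 0.4874 -0.1205  0.2927] jaw -41.1 q7 [-0.38  0.22  0.63  1.98 -0.15  0.99 -0.39] -> off [1.  0.6 0.5] spin -0.1 or 179.9 w 0.0216 F [ 0.1 -0.1 -1.2]
pred slot floor [[327.16448578 119.79041004]] rim [[321.21738452 128.91182187]] tip [316.92183893 132.12288788]
```

View pics/w13a.png

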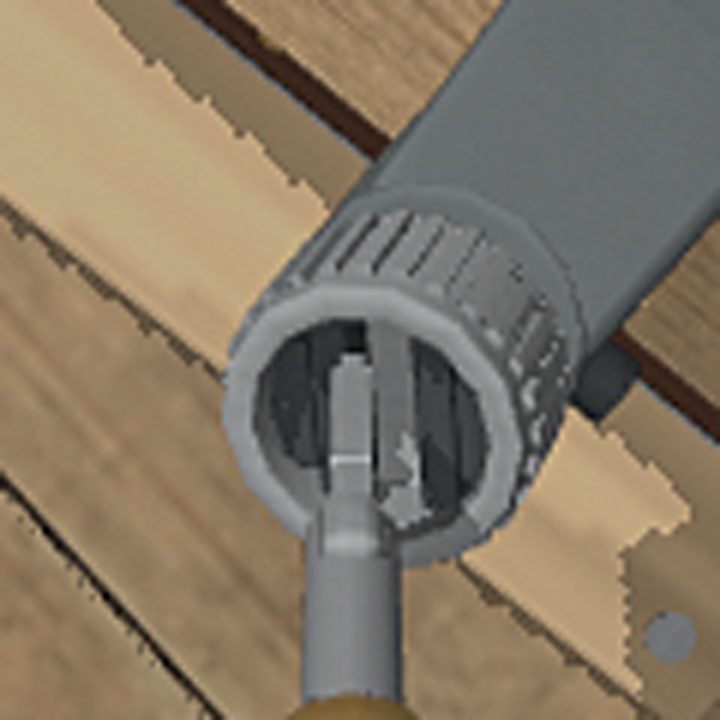

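View pics/s13.png

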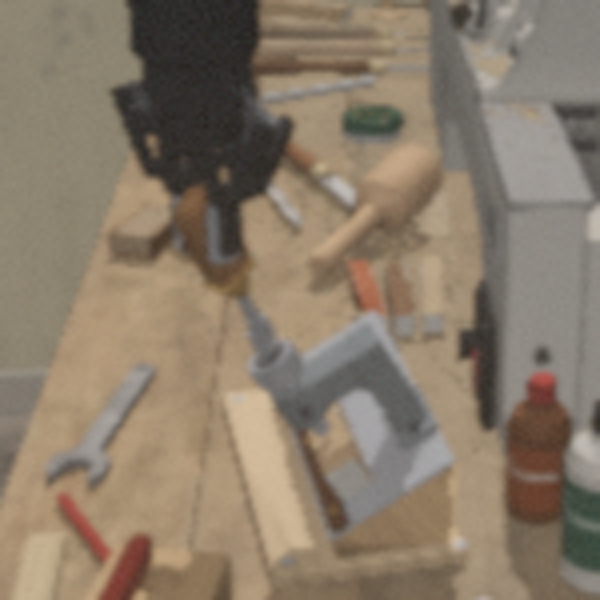

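```bash
cat >> h.py <<'E'
B=B+np.array([-.0003,-.0014,0])
E
python3 - <<'E'
from h import *
for u in (10,3): go(*tcp_for(slotp(29.8,u),-38,26))
E
```

```text
t 15.75 pos [ 0.4874 -0.1205  0.2927] jaw -41.1 q7 [-0.38  0.22  0.63  1.98 -0.15  0.99 -0.39] -> off [-1.7  9.3  4.3] spin -0.1 or 179.9 w 0.0216 F [ 0.1 -0.1 -1.2]
t 15.75 pos [ 0.4874 -0.1205  0.2927] jaw -41.1 q7 [-0.38  0.22  0.63  1.98 -0.15  0.99 -0.39] -> off [-4.4 15.3  6.5] spin -0.1 or 179.9 w 0.0216 F [ 0.1 -0.1 -1.2]
```

Emit:
{"method": "carry_out", "body": {"offset": [[0, 4, 2], [-1, 7, 3], [-2, 9, 4], [-2, 9, 4], [-2, 9, 4]], "spin": [0, 0, 0, 0, 0]}}

```text
time: 16.17
tool_pos: [0.4917, -0.1215, 0.2837]
tcp_rot: [[-0.657, -0.0, 0.754], [-0.754, 0.0, -0.657], [0.0, -1.0, -0.0]]
wrist_force: [-0.9, -0.5, -1.4]
gripper_width: 0.0211
```

Run:
```python
from h import *
im=get_image('wrist'); cv2.imwrite('pics/w14.png',im[:,:,::-1]); crop(im,'pics/w14a.png',260,60,380,180,6)
for u in (10,3): go(*tcp_for(slotp(29.8,u),-38,26))
c=cam('wrist'); print('pred slot floor',proj(slotp(29.8),c),'rim',proj(slotp(29.8,13),c),'tip',wr(tip_tool(26.2)))
```

```text
t 16.22 pos [ 0.4917 -0.1216  0.2838] jaw -41.1 q7 [-0.37  0.24  0.63  1.98 -0.17  0.98 -0.38] -> off [0.4 0.4 0.3] spin -0.1 or 179.9 w 0.0212 F [ 0.3 -0.4 -2.1]
t 16.22 pos [ 0.4917 -0.1216  0.2838] jaw -41.1 q7 [-0.37  0.24  0.63  1.98 -0.17  0.98 -0.38] -> off [-2.4  6.4  2.5] spin -0.1 or 179.9 w 0.0212 F [ 0.3 -0.4 -2.1]
pred slot floor [[322.26908448 125.85830599]] rim [[315.90298815 135.55644232]] tip [316.92147223 132.12291589]
```

View pics/w14a.png

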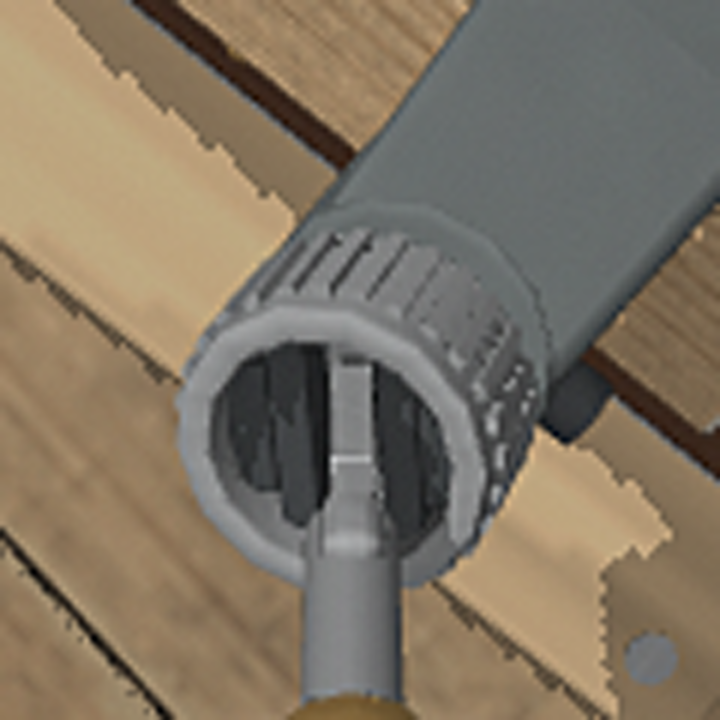

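Emit:
{"method": "carry_out", "body": {"offset": [[-1, 2, 1], [-2, 4, 2], [-2.5, 6, 2.5], [-3, 7, 3], [-3, 7, 3]], "spin": [0, 0, 0, 0, 0]}}

```text
time: 16.63
tool_pos: [0.4947, -0.1206, 0.2762]
tcp_rot: [[-0.656, -0.004, 0.755], [-0.755, 0.002, -0.656], [0.001, -1.0, -0.004]]
wrist_force: [-3.7, 0.9, 1.5]
gripper_width: 0.0207
```

Run:
```python
from h import *
im=get_image('wrist'); cv2.imwrite('pics/w15.png',im[:,:,::-1]); crop(im,'pics/w15a.png',260,60,380,180,6)
for u in (3,): go(*tcp_for(slotp(29.8,u),-38,26))
```

```text
t 16.68 pos [ 0.4947 -0.1206  0.2762] jaw -41.0 q7 [-0.36  0.25  0.62  1.98 -0.18  0.97 -0.37] -> off [ 0.3 -1.2  0.8] spin -0.0 or 180.0 w 0.0213 F [-4.3  2.2  1.1]
```

View pics/w15a.png

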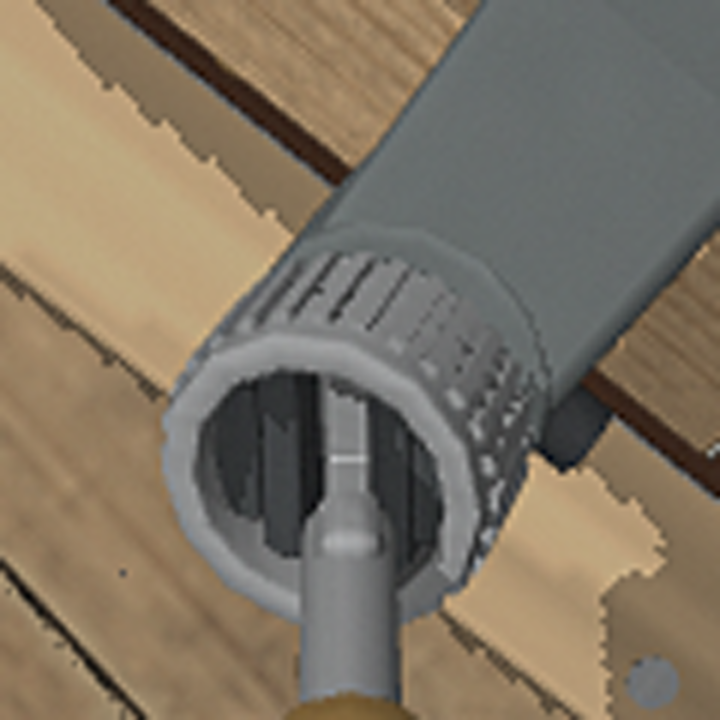

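```bash
cat >> h.py <<'E'
def plan(psi0,psi1,n,phi=26,lead=4,adj=(0,0,0),down=0,phi1=None):
    s=monitor.state(); R=np.array(s['tcp_rot'])
    dl=lambda p: np.degrees(np.arctan2(.866*np.sin(np.radians(p)),np.cos(np.radians(p))))
    P0,_=tcp_for(slotp(29.8,2),psi0,phi)
    for k in range(1,n+1):
        ps=psi0+(psi1-psi0)*k/n; ph=phi if phi1 is None else phi+(phi1-phi)*k/n
        dth=np.radians(dl(ps)-dl(psi0))
        P,_=tcp_for(slotp(29.8,2-3.18*dth-down*k/n),ps,ph)
        d=R.T@(P-P0)*1000+np.array(adj); print(round(ps,1),d.round(1).tolist(),round(ps-psi0,1))
E
python3 - <<'E'
from h import *
plan(-38,2,8,adj=(0,0,-1))
E
```

```text
-33.0 [-0.3, 0.2, -5.2] 5.0
-28.0 [-0.9, 0.5, -9.3] 10.0
-23.0 [-2.0, 0.7, -13.4] 15.0
-18.0 [-3.3, 0.9, -17.3] 20.0
-13.0 [-5.1, 1.2, -21.2] 25.0
-8.0 [-7.1, 1.4, -24.9] 30.0
-3.0 [-9.5, 1.6, -28.4] 35.0
2.0 [-12.2, 1.8, -31.7] 40.0
```

Emit:
{"method": "carry_out", "body": {"offset": [[-0.3, 0.2, -5.2], [-0.9, 0.5, -9.3], [-2, 0.7, -13.4], [-3.3, 0.9, -17.3], [-5.1, 1.2, -21.2], [-7.1, 1.4, -24.9], [-9.5, 1.6, -28.4], [-12.2, 1.8, -31.7], [-12.2, 1.8, -31.7], [-12.2, 1.8, -31.7]], "spin": [5, 10, 15, 20, 25, 30, 35, 40, 40, 40]}}

```text
time: 17.52
tool_pos: [0.4799, -0.0914, 0.2749]
tcp_rot: [[-0.987, -0.0, 0.158], [-0.158, -0.001, -0.987], [0.001, -1.0, 0.001]]
wrist_force: [-1.3, -0.8, -1.0]
gripper_width: 0.0213
```

Run:
```python
from h import *
im=get_image('wrist'); cv2.imwrite('pics/w16.png',im[:,:,::-1]); crop(im,'pics/w16a.png',260,60,380,180,6)
im=get_image('side'); crop(im,'pics/s16.png',220,120,370,270,4)
for u in (0,): go(*tcp_for(slotp(27.6,u),2,26))
for a in tip_of('slot','wrist')+tip_of('slot','side'): print(a, (np.array(a['xyz'])-B)@N)
```

```text
t 17.62 pos [ 0.4799 -0.0915  0.2749] jaw -81.0 q7 [-0.53  0.23  0.75  2.03 -0.19  0.95 -1.1 ] -> off [-1.6  2.   0.5] spin 0.0 or -180.0 w 0.0209 F [-2.4 -1.2 -1.1]
{'xyz': [0.5269, -0.085, 0.1142], 'conf': 0.64} 0.08476209017525191
{'xyz': [0.5255, -0.0871, 0.1186], 'conf': 0.55} 0.08946009042546221
```

View pics/w16a.png

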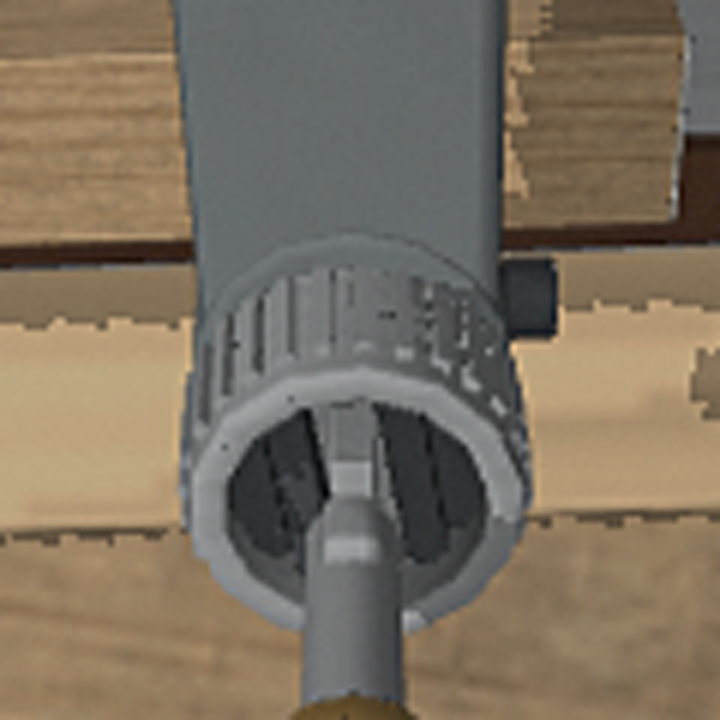

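View pics/s16.png

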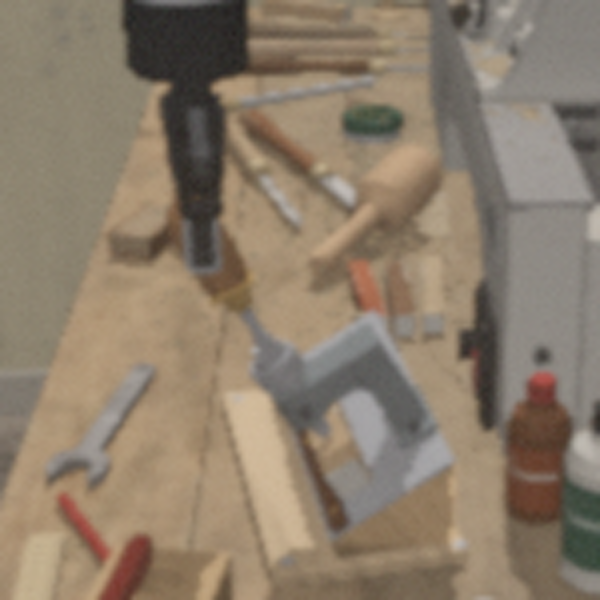

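Emit:
{"method": "carry_out", "body": {"offset": [[-0.6, 1, 0], [-1, 1.8, 0], [-1, 1.8, 0]], "spin": [0, 0, 0]}}

```text
time: 17.97
tool_pos: [0.4805, -0.0918, 0.2741]
tcp_rot: [[-0.988, -0.002, 0.155], [-0.155, 0.001, -0.988], [0.002, -1.0, -0.001]]
wrist_force: [-7.5, 0.1, 9.6]
gripper_width: 0.0213
```

Run:
```python
from h import *
go(*tcp_for(slotp(27.6,0),2,26))
plan(2,42,8)
```

```text
t 17.97 pos [ 0.4805 -0.0918  0.2741] jaw -81.1 q7 [-0.53  0.23  0.75  2.03 -0.2   0.95 -1.1 ] -> off [-1.   1.2  0.2] spin -0.1 or 179.9 w 0.0213 F [-7.5  0.1  9.6]
7.0 [-0.3, 0.2, -4.2] 5.0
12.0 [-1.0, 0.4, -8.5] 10.0
17.0 [-2.0, 0.6, -12.6] 15.0
22.0 [-3.4, 0.9, -16.7] 20.0
27.0 [-5.1, 1.1, -20.6] 25.0
32.0 [-7.2, 1.3, -24.4] 30.0
37.0 [-9.6, 1.5, -28.0] 35.0
42.0 [-12.4, 1.8, -31.3] 40.0
```

Emit:
{"method": "carry_out", "body": {"offset": [[0, 0, -4.2], [-0.7, 0, -8.5], [-1.7, 0.1, -12.6], [-3.1, 0.4, -16.7], [-4.8, 0.6, -20.6], [-6.9, 0.8, -24.4], [-9.3, 1.0, -28], [-9.3, 1.0, -28]], "spin": [5, 10, 15, 20, 25, 30, 35, 35]}}

```text
time: 18.63
tool_pos: [0.486, -0.0634, 0.2727]
tcp_rot: [[-0.897, -0.0, -0.442], [0.442, -0.003, -0.897], [-0.001, -1.0, 0.003]]
wrist_force: [-4.5, -4.2, 3.3]
gripper_width: 0.0211
```

Run:
```python
from h import *
im=get_image('wrist'); cv2.imwrite('pics/w17.png',im[:,:,::-1]); crop(im,'pics/w17a.png',260,60,380,180,6)
go(*tcp_for(slotp(25.5,0),37,26))
```

```text
t 18.68 pos [ 0.486  -0.0636  0.2727] jaw -116.1 q7 [-0.68  0.26  0.87  2.03 -0.24  0.95 -1.72] -> off [-0.5  1.6 -1.2] spin -0.1 or 179.9 w 0.0213 F [-4.4 -4.2  3.7]
```

View pics/w17a.png

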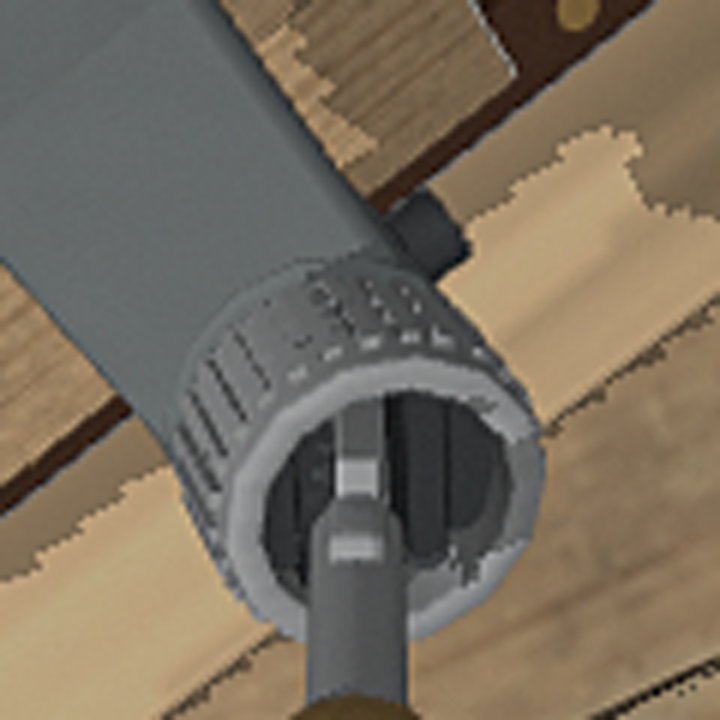

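```bash
cat >> h.py <<'E'
def tq(psi,phi=26):
    s=monitor.state(); F=np.array(s['wrist_force']);M=np.array(s['moment']); R=np.array(s['tcp_rot'])
    tip=R@tip_tool(phi)/1000 # from tcp
    Mt=M+np.cross(-tip,F)
    print('t',round(s['time'],2),'F',F.round(1),'M',M.round(3),'Mtip',Mt.round(3),'n',round(Mt@N,3),'z',round(Mt[2],3),'Fn',round(F@N,1),'Ftool',(R.T@F).round(1))
E
python3 - <<'E'
from h import *
tq(37)
plan(37,57,8)
E
```

```text
t 18.68 F [-4.4 -4.2  3.7] M [-1.139  1.107 -0.205] Mtip [-0.414  0.593  0.075] n 0.211 z 0.075 Fn 5.7 Ftool [ 2.1 -3.7  5.7]
39.5 [-0.1, 0.1, -2.2] 2.5
42.0 [-0.3, 0.2, -4.3] 5.0
44.5 [-0.6, 0.3, -6.5] 7.5
47.0 [-0.9, 0.4, -8.6] 10.0
49.5 [-1.4, 0.6, -10.7] 12.5
52.0 [-2.0, 0.7, -12.8] 15.0
54.5 [-2.6, 0.8, -14.9] 17.5
57.0 [-3.3, 0.9, -17.0] 20.0
```

Emit:
{"method": "carry_out", "body": {"offset": [[-0.1, 0, -1.4], [-0.3, 0.1, -3.3], [-0.6, 0.2, -5.5], [-0.7, 0.2, -6.3]], "spin": [2.5, 5, 7.5, 8.5]}}

```text
time: 19.02
tool_pos: [0.4893, -0.0582, 0.2725]
tcp_rot: [[-0.822, -0.0, -0.569], [0.569, -0.002, -0.822], [-0.001, -1.0, 0.002]]
wrist_force: [-4.1, -3.0, 4.1]
gripper_width: 0.0211
```

Run:
```python
from h import *
tq(45)
im=get_image('wrist'); cv2.imwrite('pics/w18.png',im[:,:,::-1]); crop(im,'pics/w18a.png',260,60,380,180,6)
tq(45); plan(45.5,60,6)
```

```text
t 19.02 F [-4.1 -3.   4.1] M [-1.15   1.211 -0.204] Mtip [-0.571  0.749  0.031] n 0.236 z 0.031 Fn 5.9 Ftool [ 1.6 -4.1  4.8]
t 19.07 F [-4.6 -3.8  3.5] M [-1.185  1.207 -0.198] Mtip [-0.499  0.645  0.083] n 0.255 z 0.083 Fn 5.6 Ftool [ 1.6 -3.5  5.8]
47.9 [-0.1, 0.1, -2.1] 2.4
50.3 [-0.3, 0.2, -4.2] 4.8
52.8 [-0.5, 0.3, -6.3] 7.2
55.2 [-0.9, 0.5, -8.4] 9.7
57.6 [-1.3, 0.6, -10.4] 12.1
60.0 [-1.8, 0.7, -12.5] 14.5
```

View pics/w18a.png

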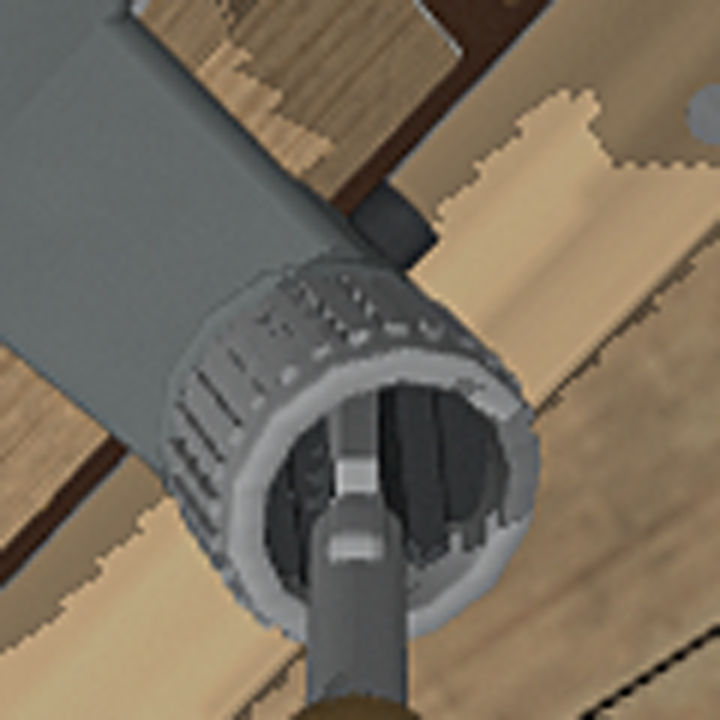

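Emit:
{"method": "carry_out", "body": {"offset": [[-0.1, 0.1, -1.7], [-0.2, 0.1, -3.4], [-0.2, 0.1, -3.4]], "spin": [2, 4, 4]}}

```text
time: 19.32
tool_pos: [0.4913, -0.0556, 0.2724]
tcp_rot: [[-0.781, -0.0, -0.625], [0.625, -0.002, -0.781], [-0.001, -1.0, 0.002]]
wrist_force: [-4.8, -3.9, 3.1]
gripper_width: 0.0214
```

Run:
```python
from h import *
tq(45);tq(45)
```

```text
t 19.32 F [-4.8 -3.9  3.1] M [-1.236  1.228 -0.211] Mtip [-0.535  0.611  0.086] n 0.279 z 0.086 Fn 5.4 Ftool [ 1.3 -3.   6.1]
t 19.32 F [-4.8 -3.9  3.1] M [-1.236  1.228 -0.211] Mtip [-0.535  0.611  0.086] n 0.279 z 0.086 Fn 5.4 Ftool [ 1.3 -3.   6.1]
```

Emit:
{"method": "carry_out", "body": {"offset": [[-0.1, 0.1, -0.9], [-0.1, 0.1, -1.7], [-0.1, 0.1, -1.7]], "spin": [1, 2, 2]}}

```text
time: 19.57
tool_pos: [0.4923, -0.0545, 0.2723]
tcp_rot: [[-0.759, -0.0, -0.651], [0.651, -0.002, -0.759], [-0.001, -1.0, 0.002]]
wrist_force: [-4.8, -3.7, 5.3]
gripper_width: 0.0213
```

Run:
```python
from h import *
tq(45)
im=get_image('wrist'); cv2.imwrite('pics/w19.png',im[:,:,::-1]); crop(im,'pics/w19a.png',260,60,380,180,6)
tq(45)
for a in tip_of('stop_screw','wrist')+tip_of('slot','wrist'): print(a['conf'],(np.array(a['xyz'])-B)@N)
```

```text
t 19.57 F [-4.8 -3.7  5.3] M [-1.222  1.272 -0.244] Mtip [-0.48   0.731  0.046] n 0.206 z 0.046 Fn 7.3 Ftool [ 1.2 -5.3  6. ]
t 19.62 F [-4.6 -3.8  4.3] M [-1.223  1.222 -0.286] Mtip [-0.504  0.667  0.002] n 0.186 z 0.002 Fn 6.3 Ftool [ 1.  -4.3  5.9]
0.72 0.027447212522382074
0.42 0.015084262753882778
0.68 0.08346745212845097
```

View pics/w19a.png

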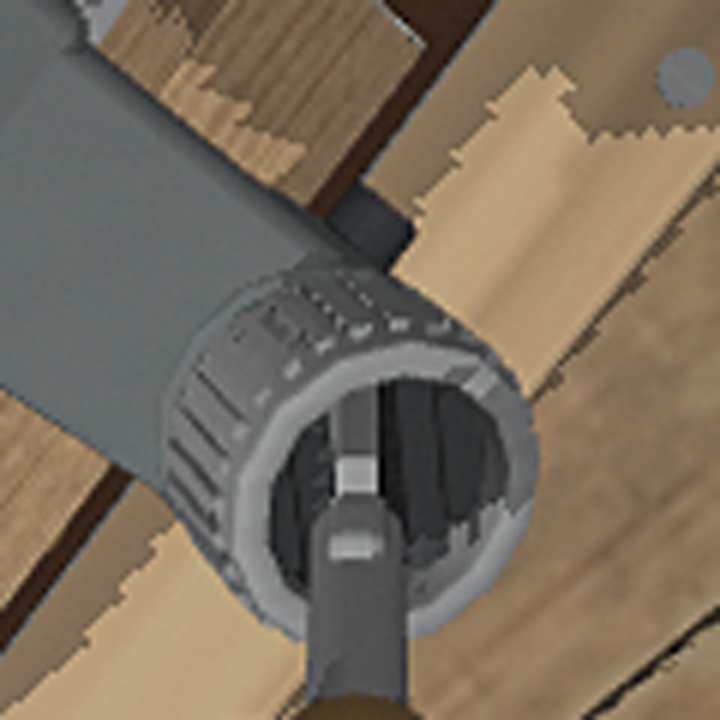

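Run:
```python
from h import *
im=cv2.imread('pics/w19.png')[:,:,::-1]
a=im[110:165,295,None]; 
sub=im[115:165,295:352].astype(float); sub=np.clip((sub-20)*2.5,0,255).astype(np.uint8)
cv2.imwrite('pics/w19b.png',cv2.resize(sub[:,:,::-1],None,fx=12,fy=12,interpolation=cv2.INTER_CUBIC))
```

```text
(no output)
```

View pics/w19b.png

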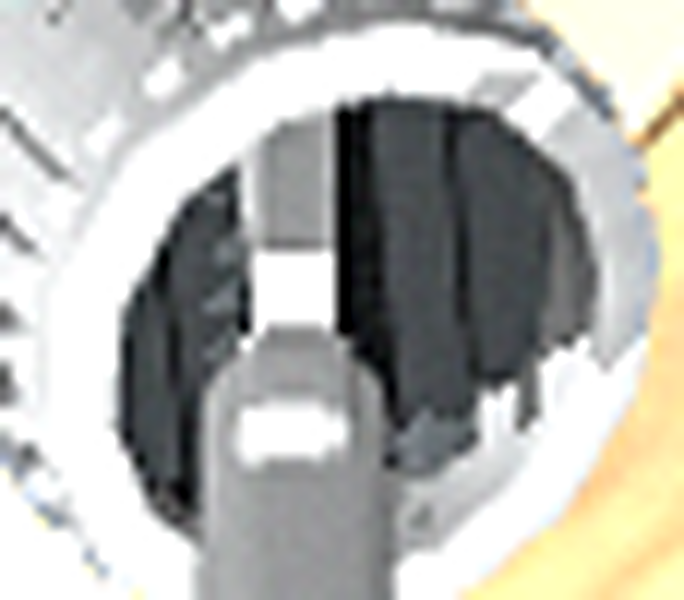

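Run:
```python
from h import *
c=cam('wrist'); f=lambda x,y:(295+x/12,115+y/12)
for h in (25.3+68-1.3,):
  for a,b in [((376,110),(394,420)),((452,120),(472,390)),((160,290),(178,500))]:
    p=toplane(*f(*a),h,c);q=toplane(*f(*b),h,c); d=p-q; print(p.round(1),q.round(1),np.degrees(np.arctan2(d[0],d[1]))%180)
```

```text
[14.6 -8.7 92. ] [ 1.9  3.4 92. ] 133.40247793665094
[ 10.7 -10.6  92. ] [-0.8 -0.3 92. ] 131.83873246369797
[18.1  4.9 92. ] [ 9.5 13.2 92. ] 133.7837216899777
```

Emit:
{"method": "carry_out", "body": {"offset": [[-0.05, 0, -0.9], [-0.05, 0, -0.9]], "spin": [1, 1]}}

```text
time: 19.88
tool_pos: [0.4929, -0.054, 0.2723]
tcp_rot: [[-0.747, -0.0, -0.665], [0.665, -0.002, -0.747], [-0.001, -1.0, 0.002]]
wrist_force: [-5.1, -3.3, 3.8]
gripper_width: 0.0213
```

Run:
```python
from h import *
tq(45)
```

```text
t 19.88 F [-5.1 -3.3  3.8] M [-1.246  1.31  -0.232] Mtip [-0.608  0.658  0.057] n 0.285 z 0.057 Fn 6.1 Ftool [ 1.6 -3.8  5.9]
```

Emit:
{"method": "carry_out", "body": {"offset": [[-0.05, 0, -0.9], [-0.05, 0, -0.9]], "spin": [1, 1]}}

```text
time: 20.05
tool_pos: [0.4935, -0.0534, 0.2723]
tcp_rot: [[-0.735, -0.001, -0.678], [0.678, -0.002, -0.735], [-0.001, -1.0, 0.002]]
wrist_force: [-4.2, -3.7, 5.0]
gripper_width: 0.0214
```

Run:
```python
from h import *
tq(45)
```

```text
t 20.05 F [-4.2 -3.7  5. ] M [-1.211  1.415 -0.263] Mtip [-0.472  0.95   0.01 ] n 0.149 z 0.01 Fn 6.7 Ftool [ 0.5 -5.   5.6]
```

```bash
cat >> h.py <<'E'
def tqa(n=5,phi=26):
    a=[]
    for _ in range(n):
        get_image('wrist'); s=monitor.state(); F=np.array(s['wrist_force']);M=np.array(s['moment']); R=np.array(s['tcp_rot'])
        tip=R@tip_tool(phi)/1000; Mt=M+np.cross(-tip,F); a.append(np.r_[R.T@F,R.T@M,Mt@N,Mt[2],F@N])
    a=np.array(a); print('t',round(s['time'],2),'Ftool',a[:,:3].mean(0).round(2),'Mtool',a[:,3:6].mean(0).round(3),'n,z,Fn',a[:,6:].mean(0).round(3),'sd',a.std(0).round(2))
E
python3 - <<'E'
from h import *
tqa()
E
```

```text
t 20.3 Ftool [ 0.78 -4.15  6.1 ] Mtool [ 1.844  0.229 -0.155] n,z,Fn [0.23  0.066 6.289] sd [0.34 0.38 0.28 0.04 0.03 0.02 0.04 0.03 0.46]
```

Emit:
{"method": "carry_out", "body": {"offset": [[-0.05, 0, -0.9], [-0.1, 0, -1.7]], "spin": [1, 2]}}

```text
time: 20.47
tool_pos: [0.4945, -0.0523, 0.2723]
tcp_rot: [[-0.711, -0.001, -0.703], [0.703, -0.002, -0.711], [-0.001, -1.0, 0.002]]
wrist_force: [-5.4, -3.6, 4.3]
gripper_width: 0.0212
```

Run:
```python
from h import *
tqa()
im=get_image('wrist'); cv2.imwrite('pics/w20.png',im[:,:,::-1])
sub=im[115:165,295:352].astype(float); sub=np.clip((sub-20)*2.5,0,255).astype(np.uint8)
cv2.imwrite('pics/w20b.png',cv2.resize(sub[:,:,::-1],None,fx=12,fy=12,interpolation=cv2.INTER_CUBIC))
```

```text
t 20.72 Ftool [ 0.74 -4.6   6.8 ] Mtool [ 1.964  0.236 -0.128] n,z,Fn [0.241 0.093 7.008] sd [0.23 0.45 0.25 0.04 0.01 0.03 0.04 0.01 0.39]
```

View pics/w20b.png

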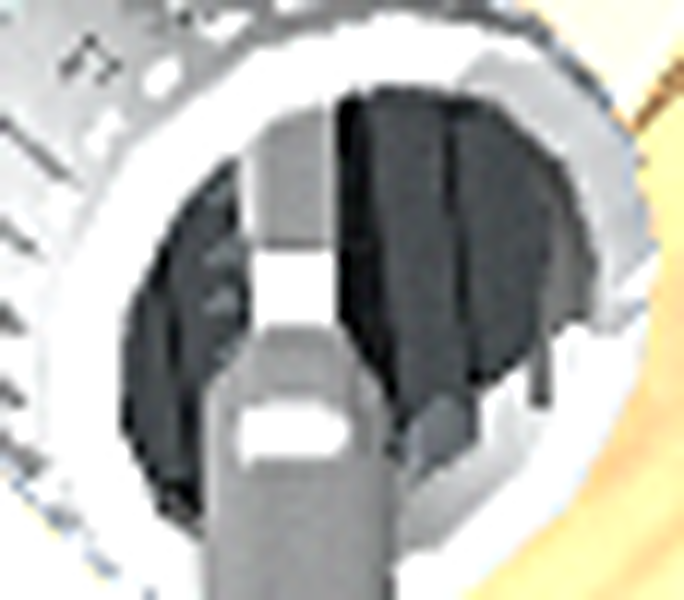

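Run:
```python
from h import *
c=cam('wrist'); f=lambda x,y:(295+x/12,115+y/12)
for h in (25.3+68-1.3,):
  for a,b in [((372,105),(400,430)),((448,110),(475,380)),((158,290),(182,490))]:
    p=toplane(*f(*a),h,c);q=toplane(*f(*b),h,c); d=p-q; print(np.degrees(np.arctan2(d[0],d[1]))%180)
# edge-based estimate via gradients on both pics
for n in ('w19','w20'):
    im=cv2.imread(f'pics/{n}.png',0).astype(float)
    # dark line near u=332-335, rows 125..145: subpixel min
    pts=[]
    for v in range(126,147):
        r=im[v,329:339]; k=int(np.argmin(r)); 
        if 0<k<9:
            a,b,cc=r[k-1],r[k],r[k+1]; pts.append((329+k+0.5*(a-cc)/(a-2*b+cc+1e-9),v))
    pts=np.array(pts); m=np.polyfit(pts[:,1],pts[:,0],1); print(n,m,np.std(pts[:,0]-np.polyval(m,pts[:,1])))
    p=toplane(np.polyval(m,126),126,92,c);q=toplane(np.polyval(m,146),146,92,c); d=p-q; print(np.degrees(np.arctan2(d[0],d[1]))%180, '(w19 pose differs by 4 deg)')
```

```text
135.875239061847
134.43858578288445
135.89394549945675
w19 [1.22795422e-01 3.16399346e+02] 0.4133632497361003
133.20615994674299 (w19 pose differs by 4 deg)
w20 [1.16437301e-01 3.17086796e+02] 0.2130852765460867
133.57800374508474 (w19 pose differs by 4 deg)
```

Emit:
{"method": "carry_out", "body": {"offset": [[-0.05, 0, -0.9], [-0.05, 0, -0.9]], "spin": [1, 1]}}

```text
time: 20.93
tool_pos: [0.4952, -0.0517, 0.2723]
tcp_rot: [[-0.699, -0.001, -0.715], [0.715, -0.002, -0.699], [-0.001, -1.0, 0.003]]
wrist_force: [-5.0, -4.0, 4.5]
gripper_width: 0.021
```

Run:
```python
from h import *
tqa(4)
```

```text
t 21.13 Ftool [ 1.06 -5.    6.92] Mtool [ 2.045  0.265 -0.131] n,z,Fn [0.242 0.07  7.521] sd [0.4  0.88 0.38 0.03 0.03 0.02 0.02 0.03 0.82]
```

Emit:
{"method": "carry_out", "body": {"offset": [[-0.05, 0, -0.9], [-0.05, 0, -0.9]], "spin": [1, 1]}}

```text
time: 21.3
tool_pos: [0.4958, -0.0511, 0.2723]
tcp_rot: [[-0.686, -0.002, -0.727], [0.727, -0.002, -0.686], [-0.001, -1.0, 0.003]]
wrist_force: [-6.5, -3.9, 5.5]
gripper_width: 0.0212
```

Run:
```python
from h import *
tqa(4)
im=get_image('wrist'); cv2.imwrite('pics/w21.png',im[:,:,::-1]); c=cam('wrist')
sub=im[115:165,295:352].astype(float); sub=np.clip((sub-20)*2.5,0,255).astype(np.uint8)
cv2.imwrite('pics/w21b.png',cv2.resize(sub[:,:,::-1],None,fx=12,fy=12,interpolation=cv2.INTER_CUBIC))
im=cv2.cvtColor(im,cv2.COLOR_RGB2GRAY).astype(float); pts=[]
for v in range(126,147):
        r=im[v,329:339]; k=int(np.argmin(r)); 
        if 0<k<9:
            a,b,cc=r[k-1],r[k],r[k+1]; pts.append((329+k+0.5*(a-cc)/(a-2*b+cc+1e-9),v))
pts=np.array(pts); m=np.polyfit(pts[:,1],pts[:,0],1); print(m)
p=toplane(np.polyval(m,126),126,92,c);q=toplane(np.polyval(m,146),146,92,c); d=p-q; print(np.degrees(np.arctan2(d[0],d[1]))%180)
s=monitor.state(); R=s['tcp_rot']; print(-79-np.degrees(np.arctan2(R[1][2],R[0][2])))
```

```text
t 21.5 Ftool [ 0.92 -5.44  6.92] Mtool [ 2.113  0.228 -0.128] n,z,Fn [0.268 0.108 7.891] sd [0.6  0.39 0.19 0.05 0.02 0.03 0.03 0.02 0.42]
[1.22362588e-01 3.16218978e+02]
135.28933276015545
57.63761836296885
```

View pics/w21b.png

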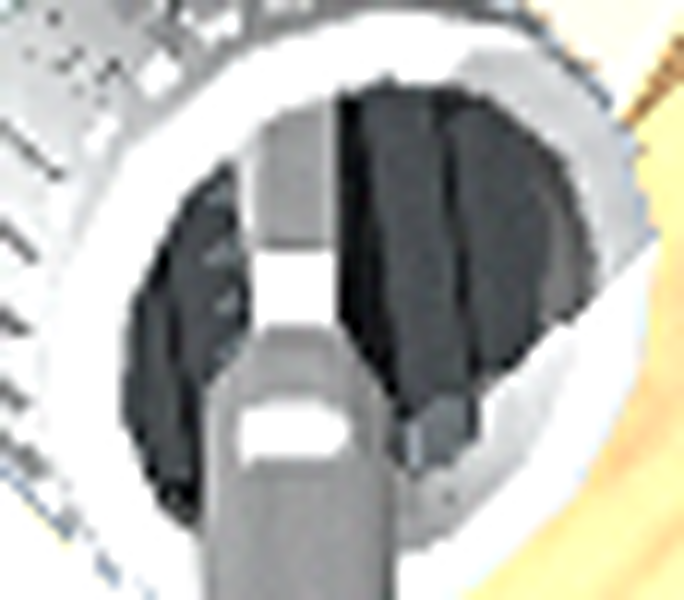

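Emit:
{"method": "carry_out", "body": {"offset": [[-0.1, 0, -0.9], [-0.1, 0, -0.9]], "spin": [1, 1]}}

```text
time: 21.72
tool_pos: [0.4964, -0.0507, 0.2723]
tcp_rot: [[-0.673, -0.002, -0.739], [0.739, -0.002, -0.673], [-0.0, -1.0, 0.003]]
wrist_force: [-6.4, -3.9, 4.8]
gripper_width: 0.0213
```

```bash
cat >> h.py <<'E'
def ang():
    im=get_image('wrist'); c=cam('wrist')
    im=cv2.cvtColor(im,cv2.COLOR_RGB2GRAY).astype(float); pts=[]
    for v in range(126,147):
        r=im[v,329:339]; k=int(np.argmin(r))
        if 0<k<9:
            a,b,cc=r[k-1],r[k],r[k+1]; pts.append((329+k+0.5*(a-cc)/(a-2*b+cc+1e-9),v))
    pts=np.array(pts); m=np.polyfit(pts[:,1],pts[:,0],1)
    p=toplane(np.polyval(m,126),126,92,c);q=toplane(np.polyval(m,146),146,92,c); d=p-q
    s=monitor.state(); R=s['tcp_rot']; print('slot ang',np.degrees(np.arctan2(d[0],d[1]))%180,'psi',-79-np.degrees(np.arctan2(R[1][2],R[0][2])),len(pts))
E
python3 - <<'E'
from h import *
tqa(3); ang()
E
```

```text
t 21.87 Ftool [ 1.27 -5.98  7.59] Mtool [ 2.17   0.277 -0.123] n,z,Fn [0.247 0.091 8.765] sd [0.16 0.25 0.47 0.03 0.01 0.03 0.01 0.02 0.29]
slot ang 136.54309933788485 psi 58.638086820410166 21
```

Emit:
{"method": "carry_out", "body": {"offset": [[-0.1, 0, -0.9], [-0.1, 0, -0.9]], "spin": [1, 1]}}

```text
time: 22.08
tool_pos: [0.497, -0.0501, 0.2723]
tcp_rot: [[-0.661, -0.002, -0.751], [0.751, -0.002, -0.661], [-0.0, -1.0, 0.003]]
wrist_force: [-6.6, -3.0, 6.9]
gripper_width: 0.0212
```

Run:
```python
from h import *
tqa(3); ang()
```

```text
t 22.23 Ftool [ 1.32 -6.09  7.19] Mtool [ 2.278  0.209 -0.167] n,z,Fn [0.304 0.139 8.722] sd [0.28 0.55 0.3  0.04 0.02 0.02 0.03 0.03 0.5 ]
slot ang 138.19924851276537 psi 59.6338828854031 21
```

Emit:
{"method": "carry_out", "body": {"offset": [[-0.1, 0, -0.9], [-0.2, 0, -1.7]], "spin": [1, 2]}}

```text
time: 22.45
tool_pos: [0.4982, -0.0492, 0.2724]
tcp_rot: [[-0.634, -0.003, -0.774], [0.774, -0.002, -0.634], [0.0, -1.0, 0.003]]
wrist_force: [-7.8, -5.0, 7.4]
gripper_width: 0.0209
```

Run:
```python
from h import *
tqa(3); ang()
im=get_image('wrist'); cv2.imwrite('pics/w22.png',im[:,:,::-1]); crop(im,'pics/w22a.png',260,60,380,180,6)
im=get_image('side'); crop(im,'pics/s22.png',260,180,340,260,8)
```

```text
t 22.6 Ftool [ 1.62 -6.97  8.14] Mtool [ 2.44   0.195 -0.257] n,z,Fn [ 0.302  0.2   10.021] sd [0.68 0.6  0.46 0.02 0.02 0.02 0.05 0.01 0.72]
slot ang 137.1625768993669 psi 61.6310758141023 21
```

View pics/w22a.png

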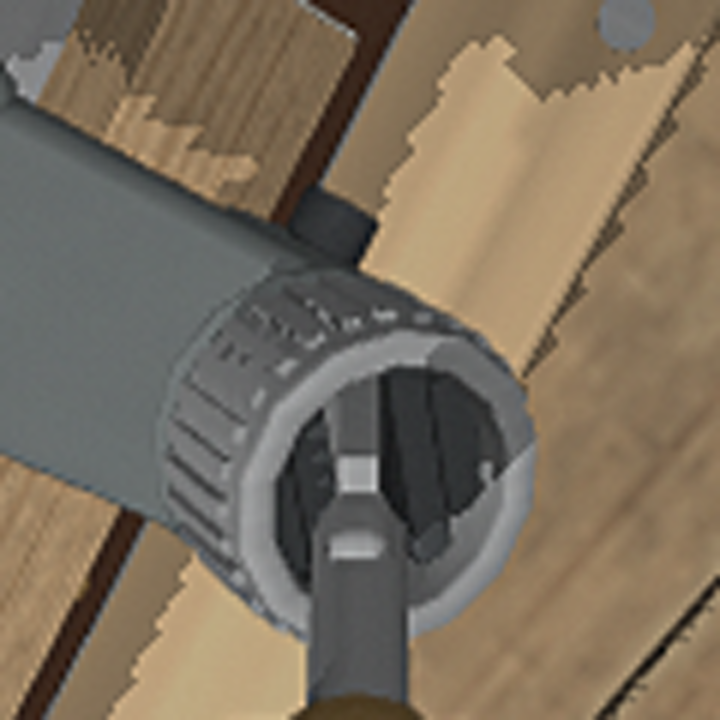

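View pics/s22.png

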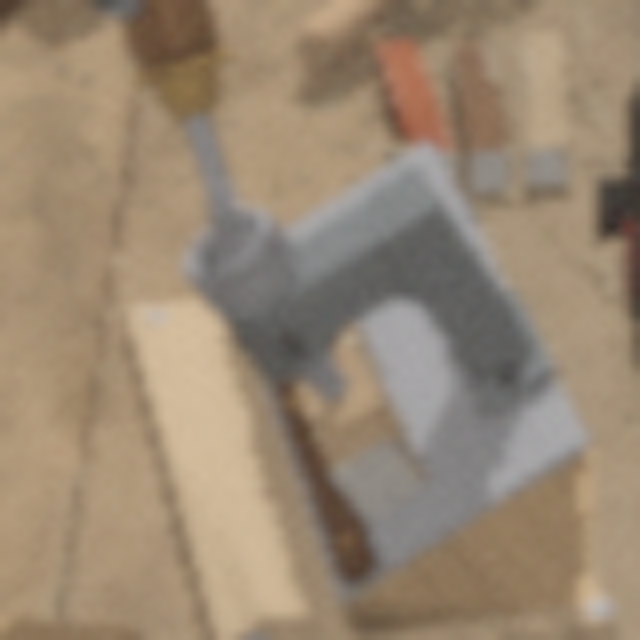

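Run:
```python
from h import *
tqa(6); ang()
```

```text
t 23.05 Ftool [ 1.73 -7.05  8.23] Mtool [ 2.394  0.213 -0.247] n,z,Fn [ 0.287  0.186 10.148] sd [0.5  0.64 0.37 0.04 0.03 0.04 0.05 0.02 0.66]
slot ang 136.9311948894568 psi 61.63173968750962 21
```

Emit:
{"method": "carry_out", "body": {"offset": [[-0.1, 0, -0.9], [-0.1, 0, -0.9]], "spin": [1, 1]}}

```text
time: 23.27
tool_pos: [0.4989, -0.0487, 0.2724]
tcp_rot: [[-0.62, -0.003, -0.784], [0.784, -0.002, -0.62], [0.0, -1.0, 0.004]]
wrist_force: [-8.3, -3.3, 7.3]
gripper_width: 0.0211
```

Run:
```python
from h import *
tqa(5); ang()
```

```text
t 23.52 Ftool [ 1.78 -7.62  8.09] Mtool [ 2.491  0.203 -0.242] n,z,Fn [ 0.3    0.19  10.617] sd [0.72 0.49 0.29 0.03 0.06 0.03 0.09 0.07 0.34]
slot ang 137.14535635508213 psi 62.62749913415709 21
```

Emit:
{"method": "carry_out", "body": {"offset": [[-0.1, 0, -0.9], [-0.2, 0, -1.8], [-0.2, 0, -1.8]], "spin": [1, 2, 2]}}

```text
time: 23.82
tool_pos: [0.5003, -0.0477, 0.2724]
tcp_rot: [[-0.593, -0.004, -0.805], [0.805, -0.002, -0.593], [0.001, -1.0, 0.004]]
wrist_force: [-8.3, -3.2, 9.2]
gripper_width: 0.0214
```

Run:
```python
from h import *
tqa(5); ang()
im=get_image('wrist'); cv2.imwrite('pics/w23.png',im[:,:,::-1]); crop(im,'pics/w23a.png',260,60,380,180,6)
```

```text
t 24.07 Ftool [ 2.23 -8.57  9.16] Mtool [ 2.665  0.221 -0.297] n,z,Fn [ 0.295  0.224 12.057] sd [0.7  0.39 0.33 0.03 0.02 0.02 0.05 0.02 0.51]
slot ang 142.4253405456152 psi 64.62767010888834 21
```

View pics/w23a.png

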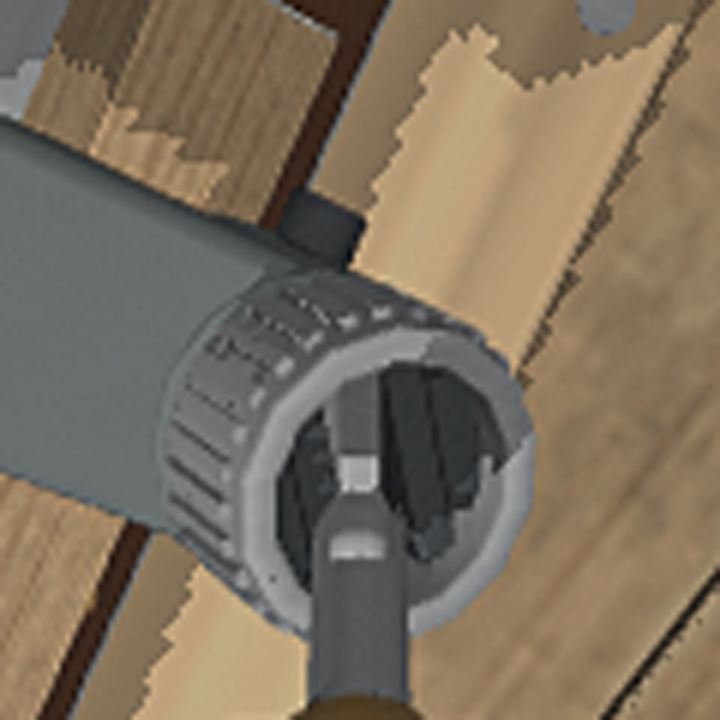

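```bash
cat > lines.py <<'E'
from h import *
poses={'w18':([0.4893,-0.0582,0.2725],45.5),'w19':([0.4923,-0.0545,0.2723],51.65),'w20':([0.4945,-0.0523,0.2723],55.7),'w21':([0.4958,-0.0511,0.2723],57.64),'w22':([0.4982,-0.0492,0.2724],61.63),'w23':([0.5003,-0.0477,0.2724],64.63)}
def camat(p,psi):
    j=np.radians(-79-psi); z=np.array([np.cos(j),np.sin(j),0]); y=-Z; x=np.cross(y,z)
    T=np.eye(4);T[:3,:3]=np.c_[x,y,z];T[:3,3]=p
    q=camera_params('wrist'); M=np.linalg.inv(T@np.array(q['hand_eye'])); return 200/np.tan(np.radians(q['fov_y']/2)),q['cx'],q['cy'],M[:3,:3],M[:3,3]
if __name__=='__main__':
    lsd=cv2.createLineSegmentDetector(cv2.LSD_REFINE_ADV)
    for n,(p,psi) in poses.items():
        im=cv2.imread(f'pics/{n}.png',0); sub=cv2.resize(im[112:165,295:352],None,fx=8,fy=8,interpolation=cv2.INTER_CUBIC); sub=np.clip((sub.astype(float)-20)*3,0,255).astype(np.uint8)
        L=lsd.detect(sub)[0][:,0]; c=camat(p,psi); out=[]
        for x0,y0,x1,y1 in L:
            ln=np.hypot(x1-x0,y1-y0)
            if ln<70: continue
            if y0>y1: x0,y0,x1,y1=x1,y1,x0,y0
            sl=np.degrees(np.arctan2(x1-x0,y1-y0))
            if abs(sl)>22: continue
            a=toplane(295+x0/8,112+y0/8,92,c);b=toplane(295+x1/8,112+y1/8,92,c); d=a-b
            out.append((round(295+(x0+x1)/16),round(ln),round(sl,1),round(np.degrees(np.arctan2(d[0],d[1]))%180,1)))
        print(n,psi,sorted(out))
E
python3 lines.py
```

```text
w18 45.5 [(304, 85, np.float32(-5.6), np.float64(138.2)), (312, 112, np.float32(-1.1), np.float64(133.2)), (323, 76, np.float32(-0.3), np.float64(131.3)), (333, 71, np.float32(1.0), np.float64(129.0)), (334, 74, np.float32(1.2), np.float64(128.6))]
w19 51.65 [(305, 82, np.float32(-1.6), np.float64(140.5)), (306, 71, np.float32(0.1), np.float64(138.7)), (312, 109, np.float32(-0.2), np.float64(138.5)), (322, 74, np.float32(-0.1), np.float64(137.4)), (323, 146, np.float32(0.8), np.float64(136.3)), (324, 134, np.float32(1.1), np.float64(136.0)), (333, 72, np.float32(-0.2), np.float64(136.4)), (334, 77, np.float32(1.0), np.float64(135.1))]
w20 55.7 [(312, 105, np.float32(1.3), np.float64(141.2)), (322, 76, np.float32(0.2), np.float64(141.2)), (323, 149, np.float32(1.1), np.float64(140.2)), (344, 79, np.float32(18.8), np.float64(121.1))]
w21 57.64 [(312, 86, np.float32(1.6), np.float64(142.9)), (322, 81, np.float32(0.2), np.float64(143.3)), (323, 150, np.float32(0.9), np.float64(142.5)), (328, 81, np.float32(-2.4), np.float64(145.4))]
w22 61.63 [(322, 85, np.float32(-0.0), np.float64(147.8)), (323, 83, np.float32(1.4), np.float64(146.2))]
w23 64.63 [(306, 84, np.float32(-0.2), np.float64(152.6)), (307, 79, np.float32(-0.3), np.float64(152.7)), (312, 73, np.float32(0.4), np.float64(151.5)), (323, 137, np.float32(1.8), np.float64(148.9))]
```

```bash
cat > rect.py <<'E'
from lines import *
def rect(n,p,psi,h=92,k=12):
    im=cv2.imread(f'pics/{n}.png'); c=camat(p,psi)
    w=int(34*k/2)*1
    xs=np.linspace(-15,15,250); g=[]
    X=np.array([[bed(12.5+x,-y,h) for x in xs] for y in xs]).reshape(-1,3)
    uv=proj(X,c).astype(np.float32).reshape(250,250,2)
    o=cv2.remap(im,uv[...,0],uv[...,1],cv2.INTER_CUBIC); o=np.clip((o.astype(float)-20)*2.5,0,255).astype(np.uint8)
    cv2.putText(o,f'{n} {psi}',(2,12),0,.4,(0,0,255),1); return o
if __name__=='__main__':
    t=[rect(n,*v) for n,v in poses.items()]
    cv2.imwrite('pics/rect.png',np.vstack([np.hstack(t[:3]),np.hstack(t[3:])]))
E
python3 rect.py
```

```text
(no output)
```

View pics/rect.png

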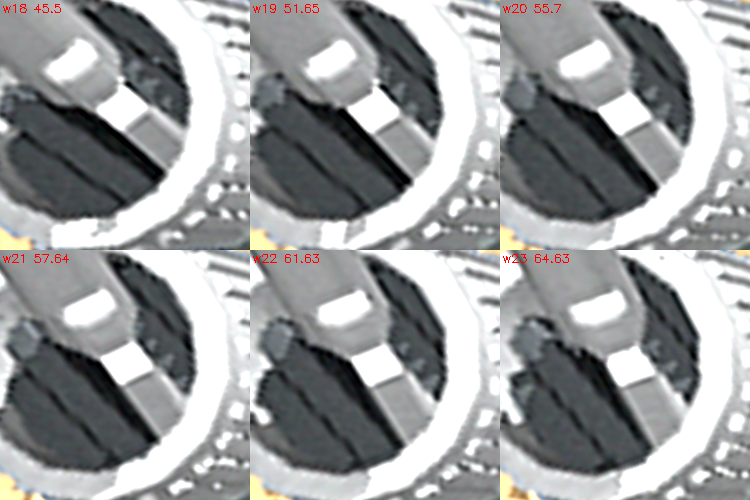

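```bash
cat > orient.py <<'E'
from rect import *
def orient(n,p,psi):
    o=cv2.cvtColor(rect(n,p,psi),cv2.COLOR_BGR2GRAY).astype(np.float32)
    o=cv2.GaussianBlur(o,(0,0),1.5); best=[]
    m=np.zeros(o.shape,np.uint8); cv2.fillPoly(m,[np.array([[20,140],[45,118],[130,190],[115,205],[60,200],[30,180]])],1)
    # projection profile sharpness over angles
    ys,xs=np.nonzero(m); v=o[ys,xs]
    for a in np.arange(20,70,.5):
        r=np.radians(a); t=(-np.sin(r)*xs+np.cos(r)*ys); t=np.round(t-t.min()).astype(int)
        s=np.bincount(t,v); cnt=np.bincount(t); ok=cnt>15; mu=s[ok]/cnt[ok]
        best.append((np.sum(cnt[ok]*(mu-v.mean())**2),a))
    best.sort(reverse=True); return 90+best[0][1]
if __name__=='__main__':
    for n,v in poses.items(): print(n,v[1],orient(n,*v))
E
python3 orient.py
```

```text
w18 45.5 124.0
w19 51.65 131.0
w20 55.7 134.0
w21 57.64 135.0
w22 61.63 137.0
w23 64.63 139.0
```

Run:
```python
from h import *
plan(64.6,54.6,4)
```

```text
62.1 [-0.0, -0.1, 2.2] -2.5
59.6 [-0.1, -0.2, 4.4] -5.0
57.1 [-0.3, -0.4, 6.6] -7.5
54.6 [-0.6, -0.5, 8.7] -10.0
```

Emit:
{"method": "carry_out", "body": {"offset": [[0, -0.1, 2.2], [-0.1, -0.2, 4.4], [-0.3, -0.4, 6.6], [-0.6, -0.5, 8.7], [-0.6, -0.5, 8.7]], "spin": [-2.5, -5, -7.5, -10, -10]}}

```text
time: 24.58
tool_pos: [0.4942, -0.053, 0.2724]
tcp_rot: [[-0.724, -0.001, -0.689], [0.689, -0.002, -0.724], [-0.001, -1.0, 0.001]]
wrist_force: [-3.0, -3.4, -0.1]
gripper_width: 0.0214
```

Run:
```python
from orient import *
tqa(2)
s=monitor.state(); R=s['tcp_rot']; psi=-79-np.degrees(np.arctan2(R[1][2],R[0][2])); p=s['tool_pos']
im=get_image('wrist'); cv2.imwrite('pics/w24.png',im[:,:,::-1]); psi=psi%360
print(psi,p,orient('w24',p,psi)); cv2.imwrite('pics/r24.png',rect('w24',p,psi))
```

```text
t 24.68 Ftool [-0.31 -0.37  5.64] Mtool [1.724 0.232 0.017] n,z,Fn [0.264 0.042 2.538] sd [0.32 0.34 0.16 0.01 0.   0.   0.01 0.   0.45]
54.64602060188315 [ 0.49431276 -0.0528738   0.27236539] 139.0
```

View pics/r24.png

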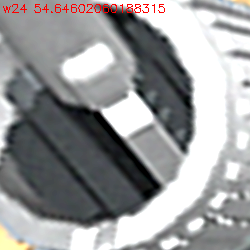

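Emit:
{"method": "carry_out", "body": {"offset": [[-0.1, -0.1, 2.2], [-0.3, -0.2, 4.4], [-0.3, -0.2, 4.4]], "spin": [-2.5, -5, -5]}}

```text
time: 24.98
tool_pos: [0.4917, -0.056, 0.2725]
tcp_rot: [[-0.781, 0.0, -0.624], [0.624, -0.001, -0.781], [-0.001, -1.0, 0.001]]
wrist_force: [-3.5, -3.4, -2.1]
gripper_width: 0.0209
```

```bash
cat > now.py <<'E'
from orient import *
import sys
n=sys.argv[1]; tqa(2)
s=monitor.state(); R=s['tcp_rot']; psi=(-79-np.degrees(np.arctan2(R[1][2],R[0][2])))%360; p=s['tool_pos']
im=get_image('wrist'); cv2.imwrite(f'pics/{n}.png',im[:,:,::-1])
print(psi,np.round(p,4).tolist(),orient(n,p,psi)); cv2.imwrite(f'pics/r{n}.png',cv2.resize(rect(n,p,psi),None,fx=2,fy=2))
E
python3 now.py w25
```

```text
t 25.08 Ftool [-0.9   2.3   5.05] Mtool [1.657 0.298 0.158] n,z,Fn [ 0.289 -0.053 -0.357] sd [0.38 0.31 0.27 0.04 0.01 0.01 0.   0.   0.04]
49.69789375991968 [0.4918, -0.0558, 0.2725] 138.5
```

View pics/rw25.png

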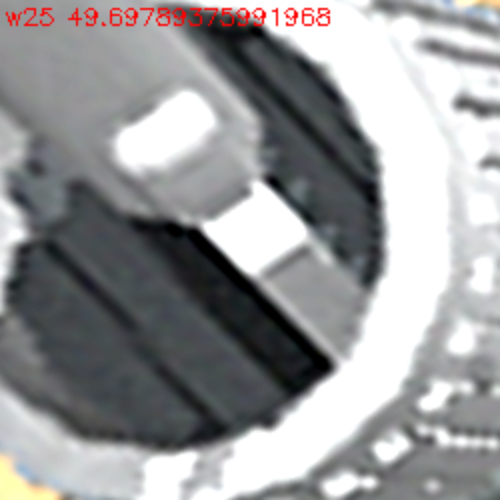

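Emit:
{"method": "carry_out", "body": {"offset": [[-0.1, -0.1, 2.2], [-0.3, -0.2, 4.4], [-0.3, -0.2, 4.4]], "spin": [-2.5, -5, -5]}}

```text
time: 25.38
tool_pos: [0.4893, -0.0593, 0.2727]
tcp_rot: [[-0.833, -0.0, -0.554], [0.554, -0.001, -0.833], [-0.001, -1.0, 0.001]]
wrist_force: [-2.0, -4.3, -2.4]
gripper_width: 0.021
```

```bash
python3 now.py w26
```

```text
t 25.48 Ftool [-0.45  1.52  5.46] Mtool [1.564 0.286 0.068] n,z,Fn [ 0.265 -0.02   0.452] sd [0.28 0.42 0.17 0.04 0.   0.03 0.01 0.01 0.2 ]
44.69063541591143 [0.4894, -0.0591, 0.2726] 136.0
```

View pics/rw26.png

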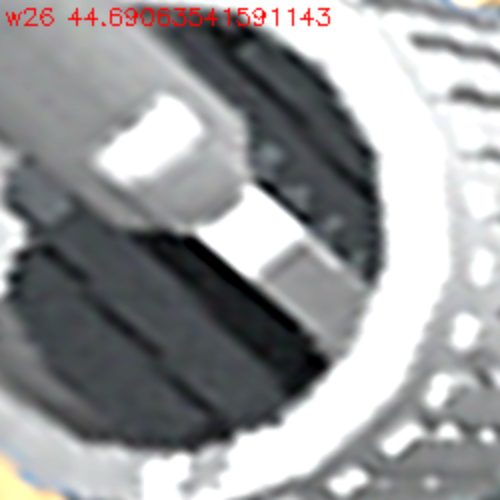

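Run:
```python
from h import *
s=monitor.state();R=np.array(s['tcp_rot'])
print((R.T@(N*45)).round(1))
p=np.array(s['tool_pos'])+N*.045
q=np.array([.4137+.0015,-.2626,.2182+.04]); 
print('after withdraw to hover', (R.T@(q-p)*1000).round(1),'spin',44.7-5)
```

```text
[ 16.  -39.   15.9]
after withdraw to hover [-67.1  53.7 194.6] spin 39.7
```

Emit:
{"method": "carry_out", "body": {"offset": [[1, -2.6, 1], [2.5, -6, 2.5], [5, -12, 5], [9, -22, 9], [16, -39, 16], [16, -50, 16], [16, -50, 16]], "spin": [0, 0, 0, 0, 0, 0, 0]}}

```text
time: 26.12
tool_pos: [0.4692, -0.0623, 0.3257]
tcp_rot: [[-0.834, 0.007, -0.552], [0.552, 0.003, -0.834], [-0.004, -1.0, -0.006]]
wrist_force: [0.5, 0.8, -0.7]
gripper_width: 0.021
```

Run:
```python
from h import *
im=get_image('wrist'); cv2.imwrite('pics/w27.png',im[:,:,::-1]); s=monitor.state(); print(s['tool_pos'])
go([.4152,-.2626,.2582],-84)
im=get_image('top'); crop(im,'pics/t27.png',290,190,370,260,8)
```

```text
[ 0.46873256 -0.06191223  0.32442672]
t 26.17 pos [ 0.4687 -0.0619  0.3244] jaw -123.5 q7 [-0.79  0.14  0.94  2.01 -0.13  1.05 -1.95] -> off [-65.8  65.5 197.2] spin -39.5 or 140.5 w 0.021 F [ 0.3 -0.2 -1.5]
```

View pics/w27.png

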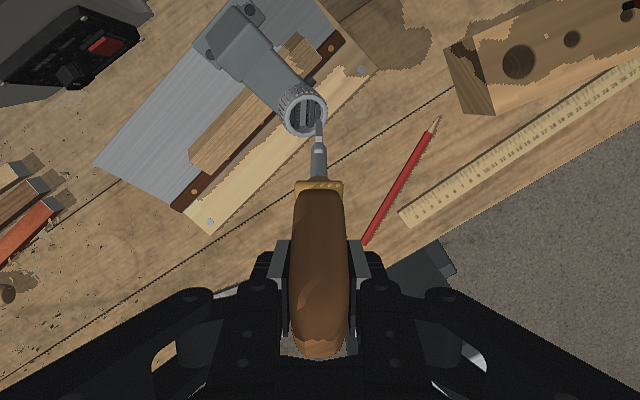

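Run:
```python
from orient import *
p=[.46873,-.06191,.32443]; psi=44.5
o=rect('w27',p,psi,h=92); cv2.imwrite('pics/r27.png',cv2.resize(o,None,fx=2,fy=2))
im=cv2.imread('pics/w27.png'); crop(im[:,:,::-1],'pics/w27a.png',260,70,350,160,7)
```

```text
(no output)
```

View pics/r27.png

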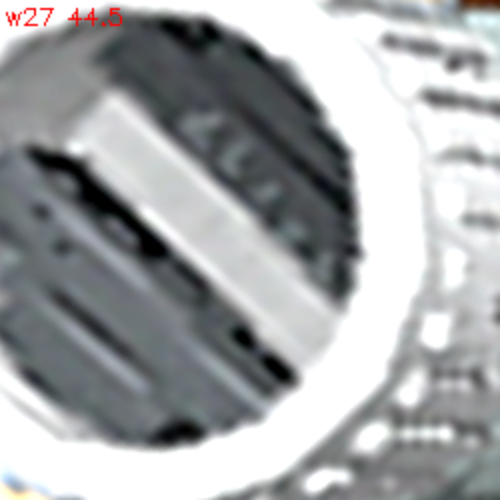

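View pics/w27a.png

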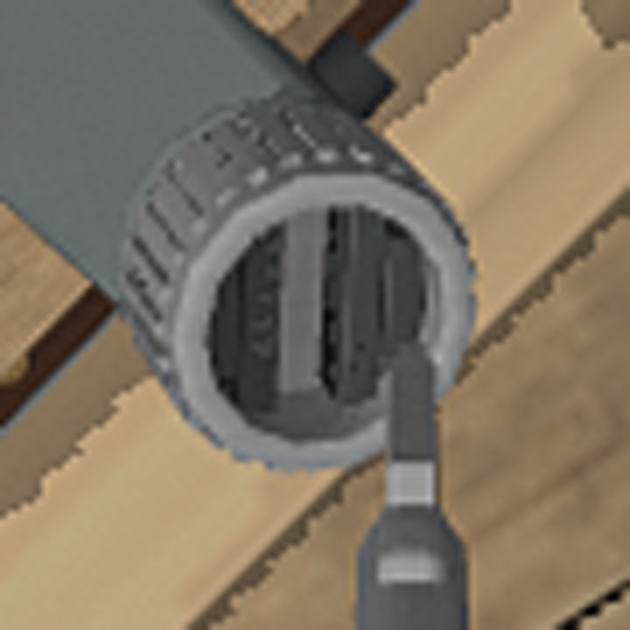

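Emit:
{"method": "carry_out", "body": {"offset": [[-3, 0, 15], [-10, 0, 40], [-18, 0, 70], [-27, 0, 100], [-37, 0, 130], [-48, 0, 160], [-58, 0, 185], [-66, 0, 197], [-66, 15, 197], [-66, 40, 197], [-66, 60, 197], [-66, 60, 197]], "spin": [-5, -10, -15, -20, -25, -30, -35, -39.5, -39.5, -39.5, -39.5, -39.5]}}

```text
time: 27.22
tool_pos: [0.4119, -0.2616, 0.2587]
tcp_rot: [[-0.995, -0.008, 0.103], [-0.103, 0.003, -0.995], [0.008, -1.0, -0.003]]
wrist_force: [-0.0, 1.0, -2.0]
gripper_width: 0.0213
```

Run:
```python
from h import *
im=get_image('wrist'); cv2.imwrite('pics/w28.png',im[:,:,::-1]); crop(im,'pics/w28a.png',260,60,380,180,6)
go([.4152,-.2626,.2582],-84); go([.4152,-.2626,.2182],-84)
```

```text
t 27.27 pos [ 0.4127 -0.2625  0.2607] jaw -84.1 q7 [-0.27  0.29  0.91  2.05 -0.28  0.94 -0.68] -> off [-2.5  2.4  0.4] spin -0.1 or 179.9 w 0.0209 F [-0.2 -0.4 -0.8]
t 27.27 pos [ 0.4127 -0.2625  0.2607] jaw -84.1 q7 [-0.27  0.29  0.91  2.05 -0.28  0.94 -0.68] -> off [-2.7 42.4  0.5] spin -0.1 or 179.9 w 0.0209 F [-0.2 -0.4 -0.8]
```

View pics/w28a.png

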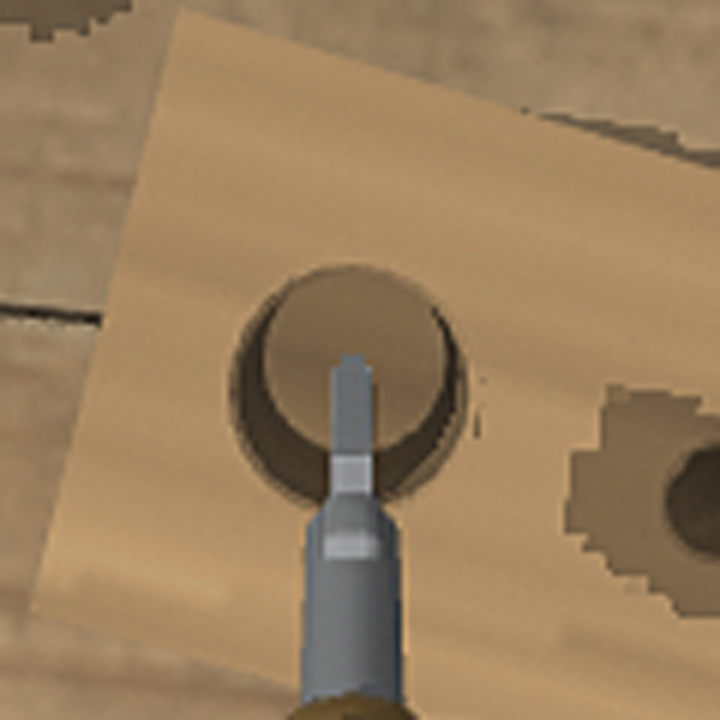

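Emit:
{"method": "carry_out", "body": {"offset": [[-4, 10, 0.5], [-4, 25, 0.5], [-4, 35, 0.5], [-4, 42, 0.5], [-4, 42, 0.5]], "spin": [0, 0, 0, 0, 0]}}

```text
time: 27.68
tool_pos: [0.4173, -0.263, 0.2198]
tcp_rot: [[-0.995, -0.002, 0.104], [-0.104, 0.001, -0.995], [0.002, -1.0, -0.001]]
wrist_force: [-0.1, 0.0, -1.1]
gripper_width: 0.0215
```

Run:
```python
from h import *
im=get_image('wrist'); crop(im,'pics/w29a.png',260,60,380,180,6)
go([.4637,-.2577,.231],-84)
```

```text
t 27.73 pos [ 0.4175 -0.2633  0.2205] jaw -84.1 q7 [-0.22  0.36  0.86  2.08 -0.36  0.86 -0.61] -> off [-46.5 -10.5  -0.8] spin -0.1 or 179.9 w 0.0211 F [ 0.1 -0.1 -1.6]
```

View pics/w29a.png

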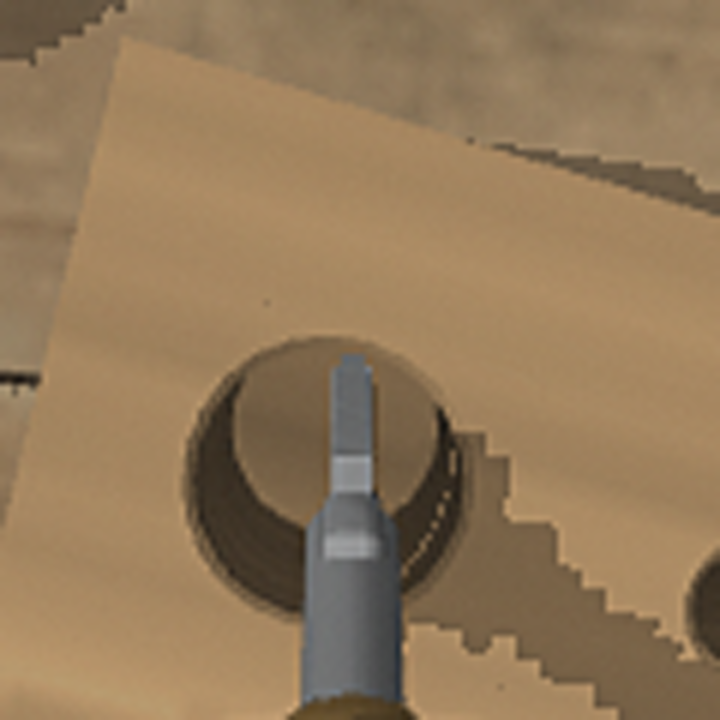

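Emit:
{"method": "carry_out", "body": {"offset": [[0, 3, 0], [-6, 1, 0], [-12, -2, 0], [-18, -4, 0], [-24, -6, 0], [-30, -7, -0.4], [-36, -8, -0.4], [-42, -8.5, -0.6], [-47, -8.5, -0.8], [-51, -8.5, -0.8], [-51, -8.5, -0.8]], "spin": [0, 0, 0, 0, 0, 0, 0, 0, 0, 0, 0]}}

```text
time: 28.65
tool_pos: [0.4667, -0.257, 0.2291]
tcp_rot: [[-0.995, -0.005, 0.104], [-0.104, 0.002, -0.995], [0.005, -1.0, -0.002]]
wrist_force: [-5.1, 0.6, 1.9]
gripper_width: 0.0214
```

Run:
```python
from h import *
im=get_image('wrist'); crop(im,'pics/w30a.png',240,100,400,260,4)
im=get_image('side'); crop(im,'pics/s30.png',190,170,340,290,4) 
go([.4637,-.2577,.231],-84)
for ph in (0,3,6):
    p=np.radians(ph); sh=tip_tool(ph)+68*np.array([np.sin(p),-np.cos(p),0]); print(ph,wr(tip_tool(ph)-10*np.array([np.cos(p),np.sin(p),0])),wr(sh-16*np.array([np.cos(p),np.sin(p),0])))
```

```text
t 28.75 pos [ 0.4665 -0.257   0.2291] jaw -84.0 q7 [-0.23  0.42  0.84  1.98 -0.39  0.91 -0.65] -> off [ 2.9 -1.8  0.4] spin -0.0 or 180.0 w 0.0213 F [-5.4  0.8  0. ]
0 [318.61918794 189.79945284] [318.52024897 210.79239698]
3 [318.61747564 181.62858453] [318.51759335 206.9318851 ]
6 [318.61541643 173.4610891 ] [318.51467715 203.17211864]
```

View pics/w30a.png

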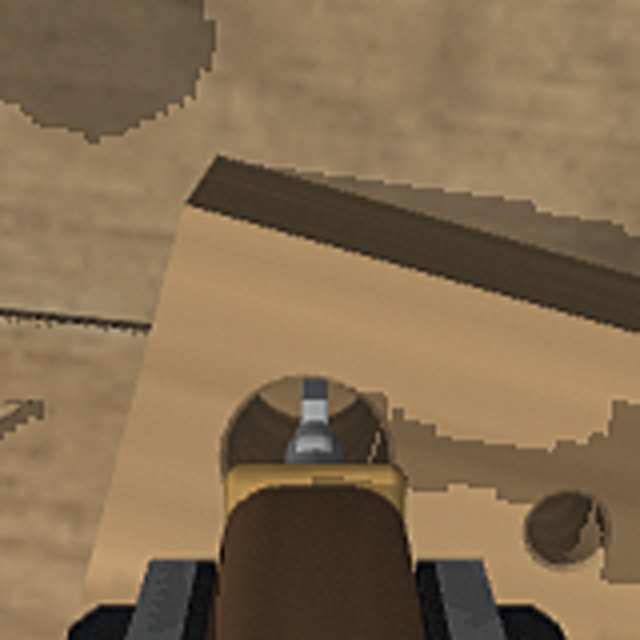

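View pics/s30.png

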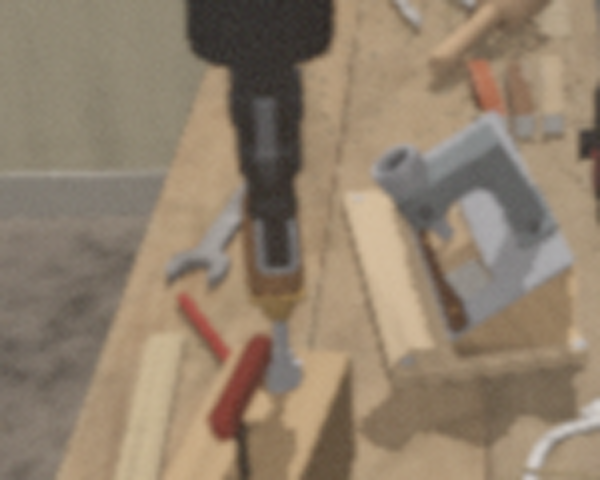

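Emit:
{"method": "carry_out", "body": {"offset": [[2, 0, 0.3], [2.7, 10, 0.4], [2.7, 22, 0.4], [2.7, 34, 0.4], [2.7, 45, 0.4], [2.7, 53, 0.4], [2.7, 55.5, 0.4], [2.7, 55.5, 0.4]], "spin": [0, 0, 0, 0, 0, 0, 0, 0]}}

```text
time: 29.42
tool_pos: [0.4653, -0.2576, 0.1726]
tcp_rot: [[-0.995, -0.002, 0.104], [-0.104, 0.001, -0.995], [0.002, -1.0, -0.001]]
wrist_force: [-2.6, 0.1, -1.9]
gripper_width: 0.0212
```

Run:
```python
from h import *
im=get_image('wrist'); crop(im,'pics/w31a.png',240,100,400,260,4)
go([.4637,-.2577,.1722],-84)
```

```text
t 29.47 pos [ 0.4653 -0.2577  0.173 ] jaw -84.0 q7 [-0.16  0.49  0.77  2.03 -0.48  0.8  -0.57] -> off [ 1.6  0.8 -0.1] spin -0.0 or 180.0 w 0.021 F [-3.5  0.1 -3.1]
```

View pics/w31a.png

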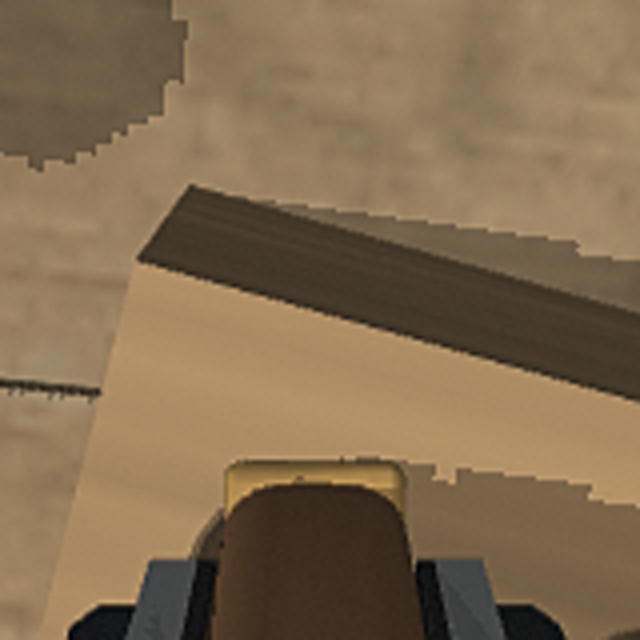

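Emit:
{"method": "carry_out", "body": {"offset": [[0.8, 0, 0], [0.8, 0, 0], [0.8, 0, 0], [0.8, 0, 0]], "spin": [0, 0, 0, 0], "claw": 0.5}}

```text
time: 29.8
tool_pos: [0.4657, -0.2584, 0.1746]
tcp_rot: [[-0.995, 0.003, 0.104], [-0.104, -0.001, -0.995], [-0.003, -1.0, 0.001]]
wrist_force: [0.3, 0.1, -0.9]
gripper_width: 0.0427
```

Emit:
{"method": "carry_out", "body": {"offset": [[0, -10, 0], [0, -30, 0], [0, -60, 0], [0, -90, 0], [0, -130, 0], [0, -130, 0]], "spin": [0, 0, 0, 0, 0, 0]}}

```text
time: 30.3
tool_pos: [0.4672, -0.261, 0.3113]
tcp_rot: [[-0.995, 0.013, 0.103], [-0.103, -0.005, -0.995], [-0.013, -1.0, 0.006]]
wrist_force: [1.0, -1.1, -0.2]
gripper_width: 0.0427
```

Run:
```python
from h import *
s=monitor.state()
im=get_image('wrist'); cv2.imwrite('pics/w32.png',im[:,:,::-1]);crop(im,'pics/w32a.png',250,100,410,260,4)
im=get_image('side'); crop(im,'pics/s32.png',190,170,340,290,4) 
im=get_image('top'); crop(im,'pics/t32.png',290,180,450,290,4) 
go(G(-40,0,.33),-84)
for n in ('driver','hole','stand','block_mid'):
  for c in ('side','wrist'):
    print(n,c,[(round(a['conf'],2),a['xyz']) for a in tip_of(n,c)[:2]])
```

```text
t 30.45 pos [ 0.4648 -0.2579  0.3044] jaw -84.0 q7 [-0.3   0.31  0.92  1.91 -0.29  1.05 -0.73] -> off [ -75.6  -25.4 -165.4] spin -0.0 or 180.0 w 0.0427 F [-0.7  0.3 -0.8]
driver side [(0.84, [0.8022, -0.2629, 0.0102])]
driver wrist [(0.74, [0.4613, -0.2567, 0.0039])]
hole side [(0.73, [0.4595, -0.2504, 0.0789])]
hole wrist [(0.85, [0.4589, -0.2582, 0.0745])]
stand side [(0.73, [0.4497, -0.2999, -0.0024]), (0.63, [0.6423, -0.2647, -0.0007])]
stand wrist [(0.6, [0.4522, -0.3022, 0.002])]
block_mid side [(0.77, [0.5615, -0.0462, 0.0518])]
block_mid wrist []
```

View pics/w32a.png

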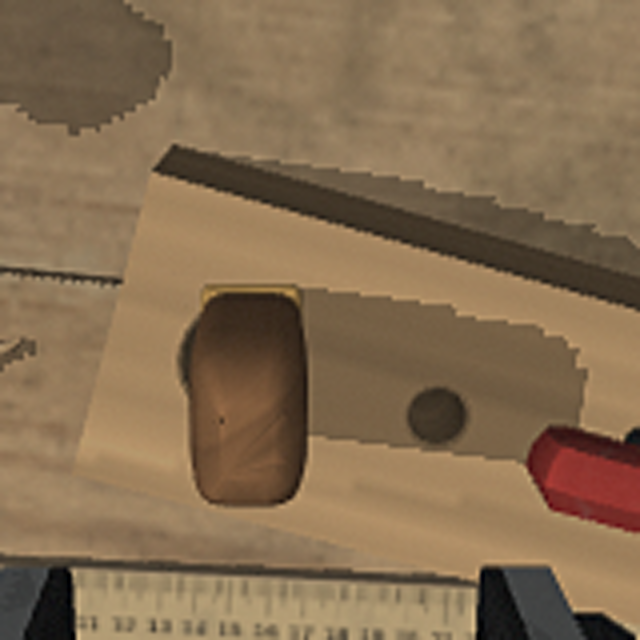

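View pics/s32.png

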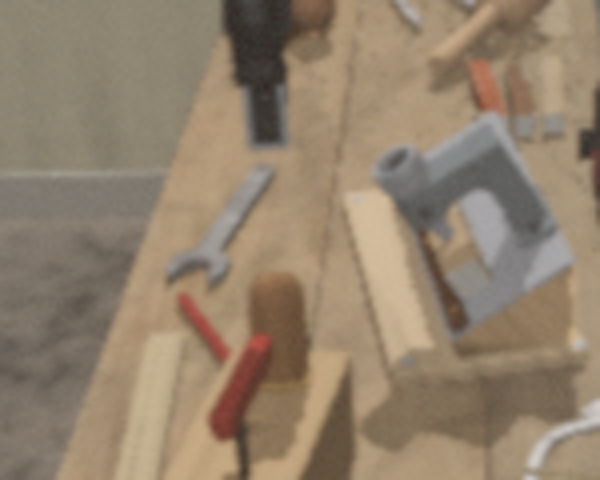

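View pics/t32.png

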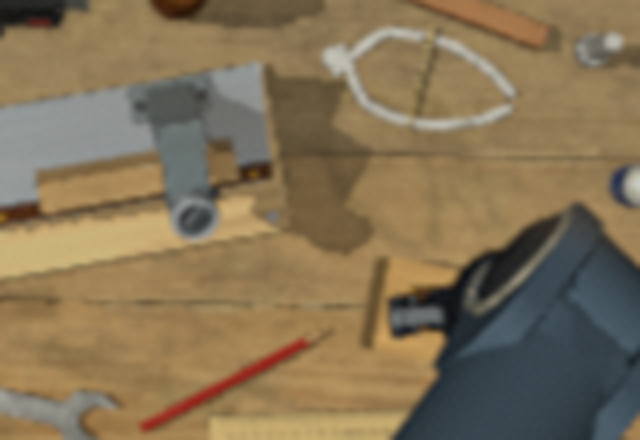

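Emit:
{"method": "carry_out", "body": {"offset": [[-10, -5, -15], [-15, -10, -30], [-18, -20, -50], [-20, -25, -70], [-20, -25, -90], [-20, -25, -110], [-20, -25, -130], [-20, -25, -130], [-20, -25, -130]], "spin": [-6, -12, -18, -24, -30, -36, -43, -43, -43]}}

```text
time: 31.6
tool_pos: [0.4711, -0.1259, 0.3286]
tcp_rot: [[-0.656, -0.0, 0.755], [-0.755, 0.0, -0.656], [-0.0, -1.0, -0.0]]
wrist_force: [0.0, -0.5, -0.7]
gripper_width: 0.0427
```

Emit:
{"method": "carry_out", "body": {"offset": [[0, 0, 0], [0, 0, 0], [0, 0, 0]], "spin": [0, 0, 0]}}

```text
time: 31.85
tool_pos: [0.4711, -0.1278, 0.3287]
tcp_rot: [[-0.659, -0.0, 0.752], [-0.752, -0.001, -0.659], [0.001, -1.0, 0.0]]
wrist_force: [-0.2, 0.0, -0.1]
gripper_width: 0.0427
```

Run:
```python
from orient import *
s=monitor.state(); R=s['tcp_rot']; psi=-79-np.degrees(np.arctan2(R[1][2],R[0][2])); p=s['tool_pos']; print(psi,p,s['time'])
im=get_image('wrist'); cv2.imwrite('pics/w33.png',im[:,:,::-1])
t=[rect('w33',p,psi,h=92), rect('w12',[.4712,-.1271,.3085],-37.7,h=96.5)]
cv2.imwrite('pics/r33.png',cv2.resize(np.hstack(t),None,fx=1.6,fy=1.6))
```

```text
-37.801452842710106 [ 0.47106085 -0.12775139  0.32871011] 31.85
```

View pics/w33.png

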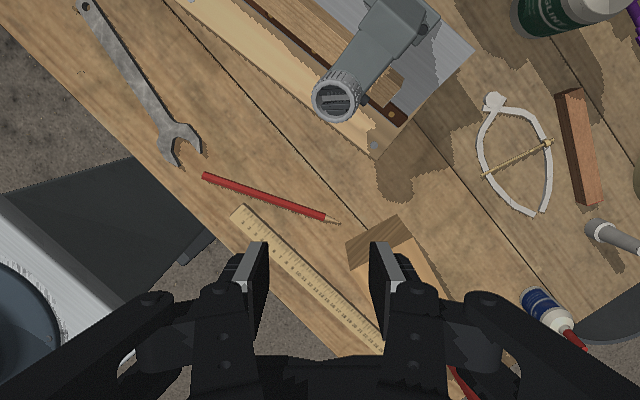

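View pics/r33.png

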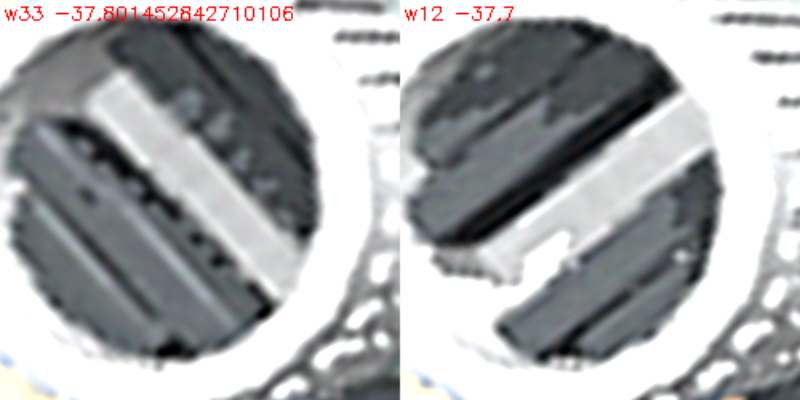

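Run:
```python
from cell import manip, monitor
print(manip.job_done(), monitor.state()['time'])
```

```text
the job is handed in; nothing more can be done
the job is handed in; nothing more can be done
```

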